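Clamp a carton in the packing jig and lock its jaw with the cam lever

TASK

Get the tallest of the three small cartons left of the jig (the one with no label on its top) ready for sealing in the carton jig: flip the red-knobbed cam lever right up to free the sliding jaw, slide the jaw back to make room, and set the carton flat on the bed, lengthwise along the low lip at the back. Then slide the jaw up so that it holds the carton snugly against the fixed stop, without crushing it, and flip the lever fully down again to lock it. Leave everything else on the bench where it is.

Things in the scene. Friction and masses are not known exactly. Their poses are not given: they have to be found in the camera images.
- jig: Carton jig, fixed to the bench: grey bed 115 (x) by 325 (y) mm, top 16 mm above the bench, aluminium track along its middle. Origin on the bench under the bed's middle. Its own +y points along the track to the fixed stop, its own -x to the front (robot's side), its z up. Bed spans x -57 to 57, y -165 to 160 mm. Standing position and yaw vary.
- nest (a point): Foot of the fixed stop's face on the bed top (jig x 5, y 125, z 16 mm); axes as the jig's. The stop is an aluminium angle with a rubber face, 90 mm wide, 50 mm high above the bed, facing -y. A low back lip, 8 mm high and 11 mm wide, runs along the bed: its face is 31 mm to +x of this point, so a 62 mm wide carton that touches lip and stop has its middle at x 0, y -60 here.
- jaw_face (a point): Middle of the sliding jaw's rubber face, 25 mm above the bed; the face looks at the stop (+y of the jig). The blue jaw plate is 80 mm wide and its top is 48 mm above the bed; its saddle reaches 68 mm behind the face (to -y). Axes as the jig's.
- jaw (a joint): Sliding jaw: the gap in m between jaw face and stop face, 0 to 0.19; grows as the jaw slides away from the stop (to -y of the jig). Starts at 0.06 to 0.105. Freed, it slides with about 3 N and stays where it is left; with the lever down the cam holds it against about 25 N.
- lever (a joint): Cam lever on the jaw, rad: 0 = fully down, locked, pointing to the front (-x of the jig), 15 degrees above level; 1.75 = end of travel, leaning 25 degrees back past upright. The cam bites below about 0.85; from there down, and off again, the knob needs up to about 8 N. It stays where it is left. Rotates about an axis along the jig's y.
- lever_knob (a point): Centre of the lever's red ball knob, 28 mm across, 95 mm from the pin. Its position from the pin, in the jig's axes: x = -95 cos(15 deg + q), y = 0, z = +95 sin(15 deg + q) mm, q the joint value. Down, it hangs clear in front of the bed, 58 mm above the bench. Can be pinched from above along the jig's y and, lever up, serves to pull the jaw along.
- lever_pin (a point): Lever's pivot pin on the jaw, 45 mm behind the jaw face (to -y of the jig), 17 mm above the bed, 33 mm above the bench; axis along the jig's y.
- small_carton_1_mid (a point): Centre of the carton to be clamped: brown cardboard, the tallest of three loose cartons, 120 (its x) by 62 (its y) by 58 mm (z, up), about 0.25 kg, its white label on a side face, none on the top; lies flat, somewhere left of the jig. Rigid, either end may face the stop.
- small_carton_2_mid (a point): Centre of another brown carton, 130 (its x) by 66 (its y) by 45 mm, label on its top, bystander, left of the jig. The three cartons swap places.
- small_carton_3_mid (a point): Centre of the smallest brown carton, 100 (its x) by 55 (its y) by 40 mm, label on its top, bystander, left of the jig.
- masking_tape_mid (a point): Centre of a roll of masking tape lying flat, 98 mm across, 25 mm high; bystander.
- clear_tape_mid (a point): Centre of a roll of clear tape lying flat, 100 mm across, 48 mm high; bystander.
- brown_roll_mid (a point): Centre of a roll of brown tape lying flat just behind the jig, 113 mm across, 48 mm high; bystander.
- tape_gun: Hand tape gun lying right of the jig, about 280 by 170 mm, 67 mm high; origin at the middle of its underside; bystander.
- stapler: Red stapler, 149 by 68 mm, 44 mm high, right of and behind the jig; origin at the middle of its underside; bystander.
Mind the look-alikes: they are no part of the job. Leave any pink or purple look-alike of the part that bears small_carton_1_mid alone.

How it is judged:
By the outcome, as a careful person would: the job done as asked, in the order asked, and still so for the second after the job is handed in, with the robot touching nothing.
It also fails if it takes over 70 s, if anything falls off the work surface, if the arm or the gripper's body presses on something with over 40 N, if the wrist force passes 120 N, or if a joint passes its speed limit or range.

ROBOT

A 6-joint arm with a two-finger parallel gripper is mounted at the origin on a cart in front of the work surface, level with it; the furniture and walls round the work are solid. World frame = base frame: x ahead of the robot, y to its left, z up, the work surface at z = 0. Lengths are in mm, angles in rad, forces in N, time in s.
With the tool pointing down it reaches from about 325 to 925 mm from the base axis. Payload 3.1 kg.
Tool frame: the origin (TCP) lies at the very end of the fingers, on their centre line; the grasp point (between the pads) lies env.grip_depth behind it (env.grip_depth is the distance from the TCP to the grasp point, in mm); z points along the fingers, y is the direction in which the jaws open and shut (so a half turn about z gives the same grasp; the last joint's range is limited). The gripper opens to 85 mm and grips with 20 to 120 N. Pads are 22 mm wide; open, the fingers measure 114 mm over their backs; the gripper's body (76 mm by 85 mm) begins 54 mm behind the grasp point. The pads swing forward as they close: fully open they stand 13 mm farther back than shut.
Start: joints at [0.998, 0.217, 1.613, -0, 1.311, -0.112], TCP at [277.9, 559.831, 231.3] pointing down, gripper open.
Joint ranges: [-2.75, 2.75], [-0.78, 2.1], [0.31, 2.55], [-1.13, 4.27], [0.13, 2.63], [-2.58, 2.58]. Speed limits (rad/s): [2.79, 2.79, 3.14, 3.14, 3.14, 3.14].

INTERFACE

Orientations are given as a unit quaternion [x, y, z, w].
In Python, from station import env gives the robot as it stands. The module is installed in compiled form; this text tells all that it offers.
- The arm moves only by the shell command python3 -m creep 'ROWS' [FORCE]. ROWS is JSON, one flat list of numbers, 5 for each row, row after row: the finger opening in m, from 0 to 0.0854, then the shift along the world's x, y, z in m, then the turn about the world's z in rad. In form: [jaw, x, y, z, yaw, jaw, x, y, z, yaw, ...]. A call has 1 to 5 rows; each row is the pose to reach, as a shift and turn from the pose commanded when the call began; what a row does not reach only later rows make up. A row lasts 1/8 s, in which the tool goes at most 62.5 mm and 10.7 degrees, less where a joint would pass 70% of its speed; a pose out of reach is approached as far as the arm can. A call with a gripper value outside its range is refused whole. The fingers move at their own pace and stop on an object; FORCE is the grip in N (left out, the last holds). Time passes only in rows, so rows that repeat a pose let the fingers close. It gives the time, the measured TCP pose, the force and the opening at its end, in the units of the state.
- env.observe(): the state, without advancing time (a new reading comes with each control period).
- env.get_image(name): name is "scene" or "top"; returns the picture (480x640x3 uint8, red, green, blue); there is no depth.
- env.get_calibration(name): a dict with "K" (3x3 intrinsics, pixels), "k1" (the pictures are not rectified: a ray, as slopes to the right and down, at radius r is drawn at 1 + k1 r^2 times it, then the intrinsics apply), "rvec" (rotation vector, rad) and "tvec" (3), from world to camera coordinates, as OpenCV has them. Camera axes: x right, y down, z forward; pixel columns grow to the right and rows downward; lengths in mm; the calibration is good to about 2 mm. A picture is of the moment at which its call begins. get_calibration takes no time and is no camera call.
- env.close_job(): hands the job in, once; it reports no verdict.
The state is a dict: "time_s": time; "joints": joint angles; "qd": joint speeds; "joint_torque": joint torques, N m; "tcp_pos": TCP position; "ee_rot": TCP orientation; "force": force on the tool from outside, world axes, zero at the start; "wrist_torque": the same for the moment, N m; "grip_width": opening from 0.0 (shut) to 1.0 (fully open).
Only numpy, scipy, OpenCV 4.12 (cv2) and the standard library are available. Lean on these libraries where they do the work, as an engineer would, in place of code of your own. Each camera call takes 0.05 s, during which the arm holds its last target.

## Working session

There is one attempt and no reset: what is moved stays moved. The work goes in short steps, Python scripts to look and compute and a shell command to move; the robot and the scene stay as the last step left them, time stands still between calls to the robot, and variables do not carry over. Pictures are saved under pics/ and viewed, and the job is handed in when it is done.

```bash
mkdir -p pics; cat > h.py <<'E'
import numpy as np, cv2
from station import env
def snap(n,f):
    im=env.get_image(n); cv2.imwrite('pics/'+f,im[:,:,::-1]); return im
def cal(n):
    c=env.get_calibration(n); K=np.array(c['K'],float); R=cv2.Rodrigues(np.array(c['rvec'],float))[0]; t=np.array(c['tvec'],float).ravel()
    return K,c['k1'],R,t
def ray(n,u,v):
    K,k1,R,t=cal(n)
    d=np.array([k1,0,0,0,0],float)
    p=cv2.undistortPoints(np.array([[[u,v]]],float),K,d)[0,0]
    return -R.T@t, R.T@np.array([p[0],p[1],1.])
def onz(n,u,v,z):
    o,d=ray(n,u,v); return o+d*(z-o[2])/d[2]
def proj(n,P):
    K,k1,R,t=cal(n)
    return cv2.projectPoints(np.array(P,float).reshape(-1,3),cv2.Rodrigues(R)[0],t,K,np.array([k1,0,0,0,0],float))[0].reshape(-1,2)
def tri(n1,p1,n2,p2):
    o1,d1=ray(n1,*p1);o2,d2=ray(n2,*p2)
    A=np.stack([d1,-d2],1); s=np.linalg.lstsq(A,o2-o1,rcond=None)[0]
    a=o1+d1*s[0];b=o2+d2*s[1]; return (a+b)/2,np.linalg.norm(a-b)
E
python3 - <<'E'
from h import *
snap('scene','s0.png');snap('top','t0.png')
for n in('scene','top'):
    K,k,R,t=cal(n);print(n,-R.T@t,k,K[0,0])
print(env.observe(),env.grip_depth)
E
```

```text
scene [-175.33647574 -555.81062031  902.27943468] -0.014251621315604656 435.50775035021655
top [-451.94646281  -40.38624312 1752.34398101] -0.11308593765624203 562.5716537101392
{'time_s': 0.1, 'joints': array([ 9.97786535e-01,  2.17691955e-01,  1.61480574e+00,  1.07856682e-06,
        1.31130100e+00, -1.12187233e-01]), 'qd': array([-7.66290489e-05, -1.38954325e-03, -4.32360966e-03,  1.17211668e-03,
        1.25270196e-03,  1.34912421e-03]), 'joint_torque': array([-7.91685598e-04, -3.98074293e+01, -3.04969096e+01, -1.83181119e-04,
        4.19711141e-03,  2.42632359e-05]), 'tcp_pos': array([277.49277506, 559.18550928, 230.07389452]), 'ee_rot': array([ 2.28377950e-01,  9.73571926e-01, -1.03874119e-03, -3.71034022e-04]), 'force': array([ 0.02738434,  0.0018763 , -0.12316905]), 'wrist_torque': array([ 0.00807292,  0.03909517, -0.04158528]), 'grip_width': 1.000747746672558} 18.700000000000003
```

View pics/s0.png

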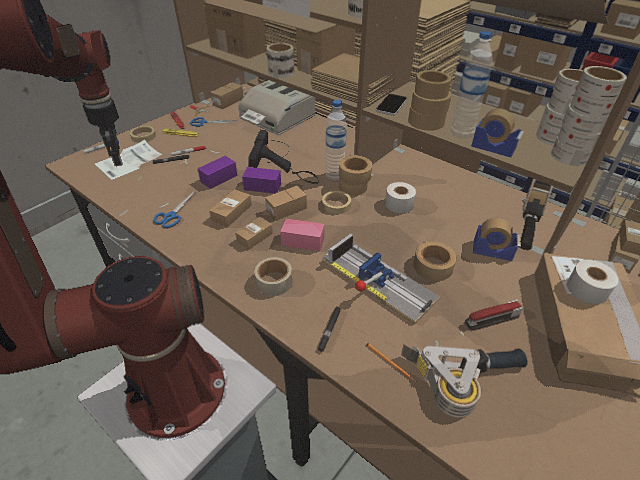

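View pics/t0.png

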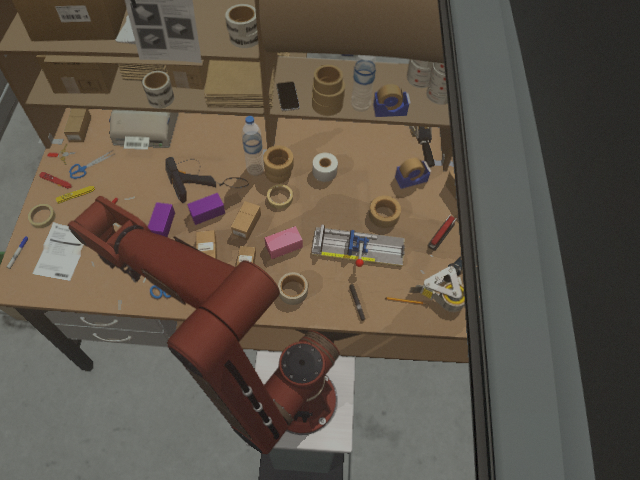

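The scene view shows three brown cartons at about (230,207), (286,202) and (253,233). There is a pink box at (302,235), two purple ones at (217,171) and (262,180), and the jig near (380,277) with its red knob at (361,286). I'll enlarge the cartons and the jig.

```bash
python3 - <<'E'
import cv2
s=cv2.imread('pics/s0.png');t=cv2.imread('pics/t0.png')
a=cv2.resize(s[160:260,190:340],(780,520),interpolation=cv2.INTER_CUBIC);cv2.imwrite('pics/s0c.png',a)
a=cv2.resize(s[220:330,310:450],(763,600),interpolation=cv2.INTER_CUBIC);cv2.imwrite('pics/s0j.png',a)
a=cv2.resize(t[180:280,180:420],(800,333),interpolation=cv2.INTER_CUBIC);cv2.imwrite('pics/t0c.png',a)
E
```

```text
(no output)
```

View pics/s0c.png

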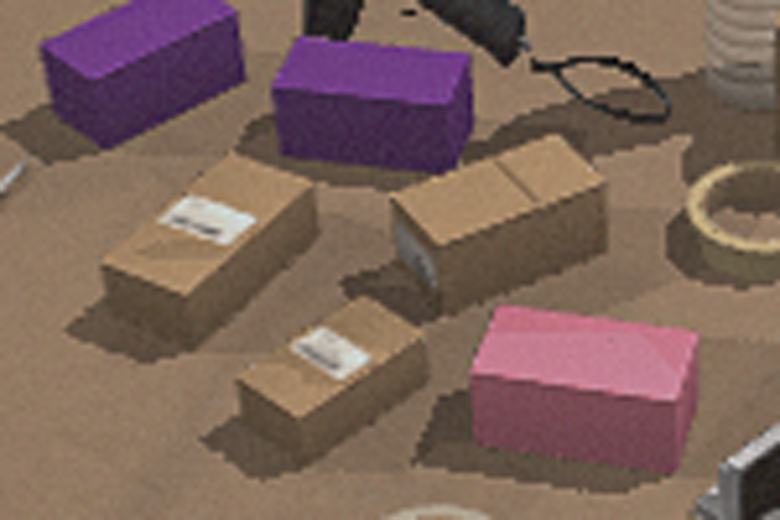

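View pics/s0j.png

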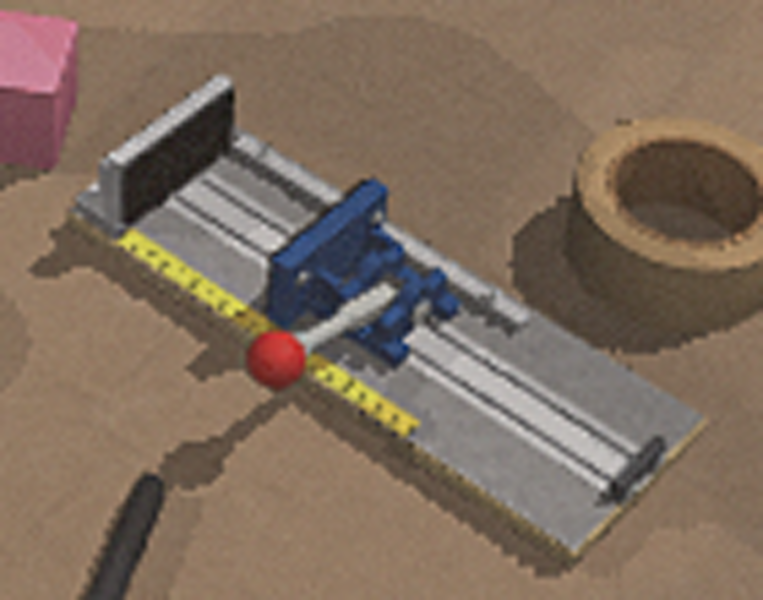

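View pics/t0c.png

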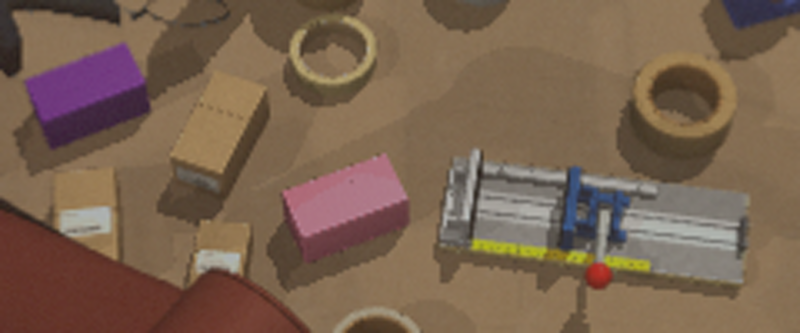

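Three brown cartons could be meant: (230,207) and (253,233) have labels on top, while (286,202) has its label on the end face, a bare top and is the tallest. So the target is (286,202), and the crop confirms it. The pink box at (302,235) and the two purple ones are decoys. Next I'll measure.

```bash
python3 - <<'E'
import cv2
t=cv2.imread('pics/t0.png');s=cv2.imread('pics/s0.png')
def g(im,x,y,w,h,f,k,st=10):
    a=cv2.resize(im[y:y+h,x:x+w],None,fx=k,fy=k,interpolation=cv2.INTER_CUBIC)
    for i in range(0,w,st):
        cv2.line(a,(i*k,0),(i*k,6),(0,255,0),1);cv2.putText(a,str(x+i),(i*k,16),0,.35,(0,255,0),1)
    for i in range(0,h,st):
        cv2.line(a,(0,i*k),(6,i*k),(0,255,0),1);cv2.putText(a,str(y+i),(8,i*k+4),0,.35,(0,255,0),1)
    cv2.imwrite('pics/'+f,a)
g(t,306,218,106,60,'tj.png',7);g(t,226,195,45,50,'tc.png',12,5);g(s,260,180,55,48,'sc.png',12,5);g(s,318,228,125,98,'sj.png',6)
E
```

```text
(no output)
```

View pics/tj.png

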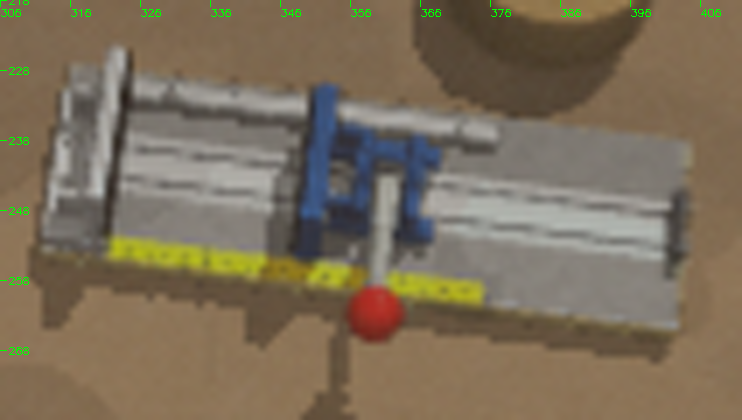

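View pics/tc.png

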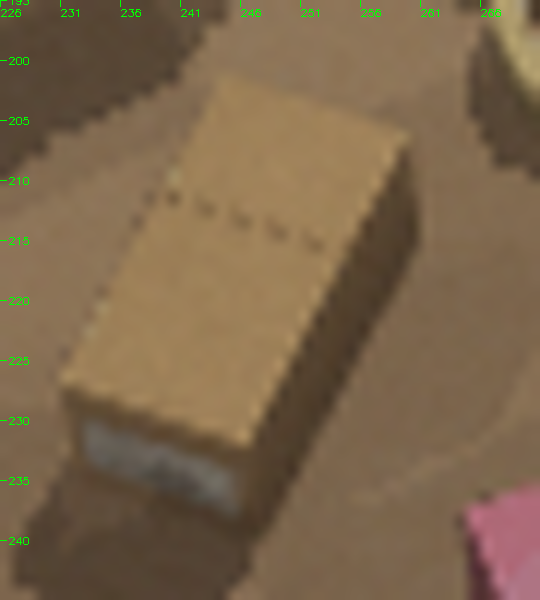

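View pics/sc.png

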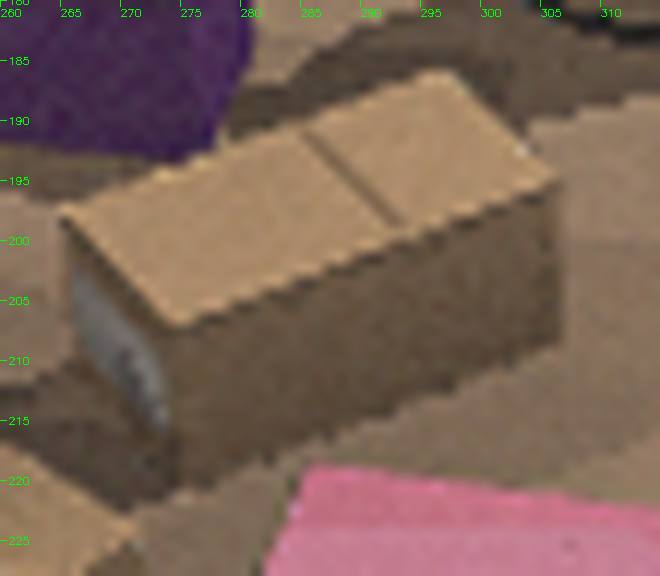

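View pics/sj.png

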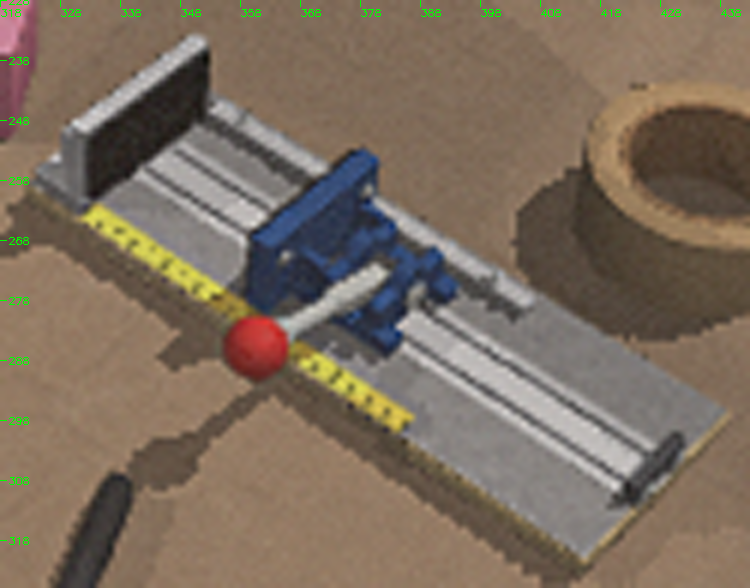

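```bash
cat > m1.py <<'E'
from h import *
o=lambda x,y,k,c:(x+c[0]/k-.5+.5/k, y+c[1]/k-.5+.5/k)
TJ=lambda *c:o(306,218,7,c);TC=lambda *c:o(226,195,12,c);SC=lambda *c:o(260,180,12,c);SJ=lambda *c:o(318,228,6,c)
def pr(n,a):print(n,np.round(a,1))
names=['Wfar? label-left','label-front','far-right','far-left']
T=[TC(62,380),TC(245,445),TC(405,135),TC(218,78)]
S=[SC(62,207),SC(177,327),SC(560,180),SC(440,70)]
P=[]
for a,b in zip(T,S):
    X,e=tri('top',a,'scene',b);P.append(X);print('carton',X.round(1),round(e,1),onz('top',*a,58).round(1)[:2],onz('scene',*b,58).round(1)[:2])
for n,Q in(('top',T),('scene',S)):
    q=np.array([onz(n,*a,58) for a in Q]);c=q.mean(0);d=(q[2]+q[3]-q[0]-q[1]);w=q[1]+q[2]-q[0]-q[3]
    print(n,'centre',c.round(1),'yaw',np.arctan2(d[1],d[0]),np.arctan2(w[1],w[0]),np.hypot(*d[:2])/2,np.hypot(*w[:2])/2)
# jig
Tj=[TJ(42,248),TJ(676,327),TJ(690,140),TJ(68,65)]
Sj=[SJ(40,190),SJ(585,557),SJ(728,412)]
for a in Tj:pr('bed top',onz('top',*a,16))
for a in Sj:pr('bed scene',onz('scene',*a,16))
for a,b in zip(Tj,Sj):
    X,e=tri('top',a,'scene',b);print('bedtri',X.round(1),round(e,1))
k=[]
for n in('top','scene'):
    im=cv2.imread('pics/%s0.png'%n[0]);h=cv2.cvtColor(im,cv2.COLOR_BGR2HSV)
    m=(((h[...,0]<6)|(h[...,0]>174))&(h[...,1]>170)&(h[...,2]>90)).astype(np.uint8)
    N,l,s,c=cv2.connectedComponentsWithStats(m)
    ref=(360,262) if n=='top' else (361,286)
    i=min(range(1,N),key=lambda i:np.hypot(*(c[i]-ref)) if s[i,4]>10 else 1e9); k.append(c[i]);print(n,c[i],s[i])
X,e=tri('top',k[0],'scene',k[1]);print('knob',X.round(1),round(e,1))
# jaw plate top edge ends (z=64): front/back corners on face side, in top & scene
for a,b in (((312,86),(362,150)),((299,250),(250,238))):
    a=TJ(*a);b=SJ(*b);X,e=tri('top',a,'scene',b);print('jawtop face corners',X.round(1),round(e,1),onz('top',*a,64).round(1),onz('scene',*b,64).round(1))
# stop top face corners
for a,b in (((128,48),(210,48)),((108,240),(88,137))):
    a=TJ(*a);b=SJ(*b);X,e=tri('top',a,'scene',b);print('stop top corners',X.round(1),round(e,1),onz('top',*a,66).round(1),onz('scene',*b,66).round(1))
E
python3 m1.py
```

```text
carton [579.1 298.3  55.5] 1.6 [578.5 297.6] [575.9 295.6]
carton [563.6 241.7  52.1] 0.1 [560.1 240.7] [558.4 236.1]
carton [676.6 207.3  51.8] 0.1 [672.5 206.4] [670.2 201.7]
carton [693.7 266.7  51.5] 0.3 [689.1 265.5] [687.2 260.4]
top centre [625.1 252.6  58. ] yaw -0.28918554918509365 -1.863359728521362 116.36450507461888 60.59411246590213
scene centre [623.  248.5  58. ] yaw -0.30244117365801604 -1.8549584990148302 116.88638071936808 61.56978533272558
bed top [514.5   5.4  16. ]
bed top [ 492.2 -314.6   16. ]
bed top [ 602.2 -323.6   16. ]
bed top [623.8  -0.8  16. ]
bed scene [512.   -3.2  16. ]
bed scene [ 489.9 -315.9   16. ]
bed scene [ 598.8 -324.6   16. ]
bedtri [522.7   5.7   1.7] 0.6
bedtri [ 493.7 -315.    12. ] 1.3
bedtri [ 603.9 -323.8   11.5] 1.9
top [359.         262.24390244] [356 259   7   7  41]
scene [360.5   284.875] [356 281  10  10  64]
knob [ 467.1 -160.    57.6] 0.3
jawtop face corners [ 597.4 -126.    54.4] 1.4 [ 590.7 -125.2   64. ] [ 589.5 -131.    64. ]
jawtop face corners [ 501.5 -124.3   66.1] 13.0 [ 495.8 -121.8   64. ] [ 511. -124.   64.]
stop top corners [609.4 -31.   56.9] 2.7 [605.2 -31.5  66. ] [599.3 -36.5  66. ]
stop top corners [501.2 -30.9  68.8] 17.4 [493.5 -27.9  66. ] [514.  -29.7  66. ]
```

```bash
python3 -m creep '[0.0854,0.0155,-0.059,0,0.1,0.0854,0.031,-0.118,0,0.2,0.0854,0.047,-0.177,0,0.3,0.0854,0.062,-0.236,0,0.389,0.0854,0.078,-0.295,0,0.389]' 40
python3 -m creep '[0.0854,0.0155,-0.059,0,0,0.0854,0.031,-0.118,0,0,0.0854,0.047,-0.177,0,0,0.0854,0.062,-0.236,0,0,0.0854,0.078,-0.295,0,0]'
python3 -m creep '[0.0854,0.0155,-0.059,0,0,0.0854,0.034,-0.129,0,0,0.0854,0.034,-0.129,-0.05,0,0.0854,0.034,-0.129,-0.1,0,0.0854,0.034,-0.129,-0.1,0]'
python3 - <<'E'
from h import *
snap('scene','s1.png');snap('top','t1.png');o=env.observe()
print(o['tcp_pos'],o['ee_rot'],o['force'],o['joints'],proj('scene',o['tcp_pos']),proj('top',o['tcp_pos']))
for n,u,v in(('top',385,211),('scene',436,258)):print('roll',onz(n,u,v,48))
E
```

```text
time_s: 0.72
tcp_pos: [355.7, 262.9, 230.9]
ee_rot: [0.035, 0.999, -0.0, -0.0]
force: [0.0, 0.1, 1.3]
grip_width: 0.998
time_s: 1.35
tcp_pos: [433.7, -32.1, 231.1]
ee_rot: [0.036, 0.999, 0.0, 0.0]
force: [1.8, 0.1, -0.7]
grip_width: 0.999
time_s: 1.98
tcp_pos: [463.4, -157.2, 126.4]
ee_rot: [0.036, 0.999, 0.003, -0.006]
force: [-0.1, 0.5, 0.6]
grip_width: 0.997
[ 467.9889706  -159.07123855  131.77065454] [ 3.57710045e-02  9.99359998e-01  7.02427453e-05 -1.57970842e-04] [-0.00734701 -0.32621904 -0.46118739] [-4.69745443e-01  5.08800456e-02  2.00001376e+00 -6.06670262e-06
  1.09104457e+00 -1.96898169e+00] [[362.25842073 264.46575399]] [[360.60579831 251.36179795]]
roll [ 690.53289138 -250.38569693   48.        ]
roll [ 689.83593101 -260.19617746   48.        ]
```

```bash
python3 - <<'E'
import cv2,numpy as np
t=cv2.imread('pics/t1.png');s=cv2.imread('pics/s1.png')
a=cv2.resize(s[200:330,310:450],(646,600));b=cv2.resize(t[200:290,300:420],None,fx=6,fy=6)
cv2.imwrite('pics/s1c.png',a);cv2.imwrite('pics/t1c.png',b)
E
```

```text
(no output)
```

View pics/s1c.png

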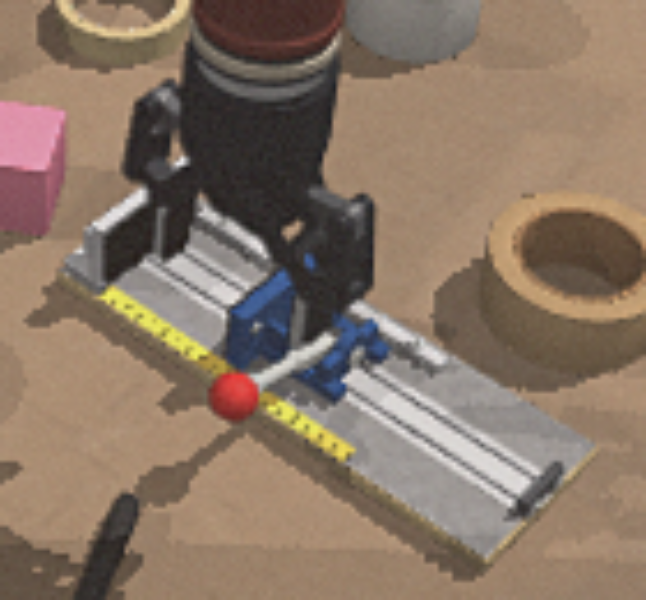

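View pics/t1c.png

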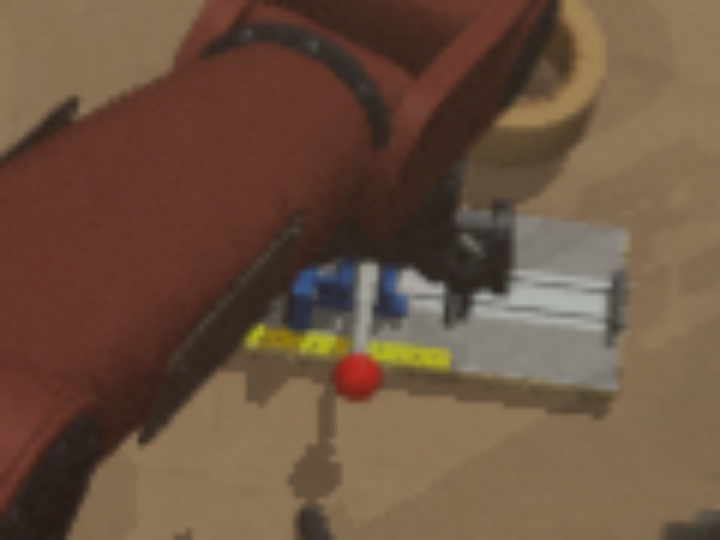

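The gripper hangs above the knob, which sits at (361,285) in the scene view, with its fingers opening along the track. I'll go down and pinch it.

```bash
python3 -m creep '[0.0854,0,0,-0.04,0,0.0854,0,0,-0.075,0,0.0854,0,0,-0.09,0,0.0854,0,0,-0.09,0,0.06,0,0,-0.09,0]' 40
python3 -m creep '[0.02,0,0,0,0,0.02,0,0,0,0,0.02,0,0,0,0,0.02,0,0,0,0,0.02,0,0,0,0]' 40
python3 - <<'E'
from h import *
snap('scene','s2.png');o=env.observe()
print(o['tcp_pos'],o['force'],o['grip_width']*85.4)
im=cv2.imread('pics/s2.png');cv2.imwrite('pics/s2c.png',cv2.resize(im[200:330,310:450],(646,600)))
E
```

```text
time_s: 2.7
tcp_pos: [469.7, -160.0, 43.4]
ee_rot: [0.036, 0.999, -0.001, 0.002]
force: [0.1, 0.8, -0.4]
grip_width: 0.814
time_s: 3.32
tcp_pos: [468.2, -160.5, 41.9]
ee_rot: [0.036, 0.999, -0.001, 0.0]
force: [-2.0, -4.6, 3.4]
grip_width: 0.297
[ 468.2123737  -160.47140681   41.89508074] [-1.9325042  -5.01389412  2.74427905] 25.376373200268596
```

View pics/s2c.png

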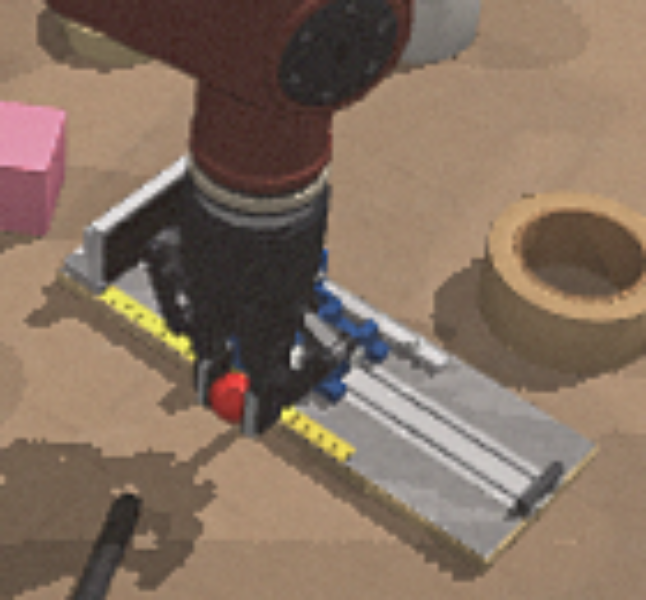

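The knob is pinched at 25.4 mm, but it is 28 mm across, so the grip is off-centre. The ball shows in front of the pads at crop (230,398). I'll re-centre and pinch again.

```bash
python3 -m creep '[0.05,0,0,0,0,0.05,0,0,0,0,0.05,-0.005,-0.001,-0.002,0,0.02,-0.005,-0.001,-0.002,0,0.02,-0.005,-0.001,-0.002,0]' 40
python3 -m creep '[0.02,0,0,0,0,0.02,0,0,0,0,0.02,0,0,0,0]' 40
python3 -c "
from h import *
o=env.observe();print(o['tcp_pos'],o['force'],o['grip_width']*85.4)"
```

```text
time_s: 4.0
tcp_pos: [462.2, -160.2, 39.1]
ee_rot: [0.036, 0.999, -0.0, -0.001]
force: [-3.0, -0.5, 0.9]
grip_width: 0.303
time_s: 4.38
tcp_pos: [462.2, -160.2, 39.1]
ee_rot: [0.036, 0.999, -0.0, -0.001]
force: [-3.6, -2.1, 1.6]
grip_width: 0.298
[ 462.21362383 -160.19678389   39.11508601] [-3.57964429 -2.11592394  1.59751716] 25.45245607749743
```

```bash
python3 -m creep '[0.02,0.0035,-0.0003,0.0124,0,0.02,0.0095,-0.0007,0.023,0,0.02,0.0165,-0.0012,0.0335,0,0.02,0.0245,-0.0018,0.0425,0,0.02,0.034,-0.0025,0.0505,0]' 40
python3 -c "
from h import *
o=env.observe();print(o['tcp_pos'],o['force'],o['wrist_torque'],o['grip_width']*85.4)"
```

```text
time_s: 5.0
tcp_pos: [497.8, -162.3, 90.5]
ee_rot: [0.036, 0.999, 0.0, 0.0]
force: [1.4, -1.0, -7.4]
grip_width: 0.299
[ 497.84640801 -162.32734664   90.45214456] [ 1.39258289 -0.9663855  -7.36457571] [-0.05864922  0.04017794 -0.24841622] 25.568192523864525
```

```bash
python3 -m creep '[0.02,0.0103,-0.0007,0.0072,0,0.02,0.033,-0.0024,0.0167,0,0.02,0.0575,-0.0041,0.02,0,0.02,0.082,-0.0059,0.0167,0,0.02,0.09,-0.0064,0.0142,0]' 40
python3 -c "
from h import *
o=env.observe();print(o['tcp_pos'],o['force'],o['wrist_torque'],o['grip_width']*85.4)"
python3 -m creep '[0.02,0.0077,-0.0006,-0.0032,0,0.02,0.0097,-0.0007,-0.0042,0,0.02,0.0097,-0.0007,-0.0042,0]' 40
python3 - <<'E'
from h import *
snap('scene','s3.png');o=env.observe()
print(o['tcp_pos'],o['force'],o['grip_width']*85.4)
im=cv2.imread('pics/s3.png');cv2.imwrite('pics/s3c.png',cv2.resize(im[200:330,310:450],(646,600)))
E
```

```text
time_s: 5.62
tcp_pos: [590.0, -169.6, 106.1]
ee_rot: [0.036, 0.999, -0.001, 0.002]
force: [-1.0, -1.1, 0.2]
grip_width: 0.238
[ 590.01989941 -169.61461235  106.12467668] [-0.96675685 -1.0732845   0.17988389] [ 0.06000853 -0.04058324 -0.02559587] 20.350902923842412
time_s: 6.0
tcp_pos: [596.0, -169.6, 99.5]
ee_rot: [0.036, 0.999, 0.0, -0.0]
force: [-0.1, -0.2, 1.1]
grip_width: 0.234
[ 596.01782131 -169.66749213   99.64206561] [-0.73309174 -1.19565054  0.71550124] 19.770165350215294
```

View pics/s3c.png

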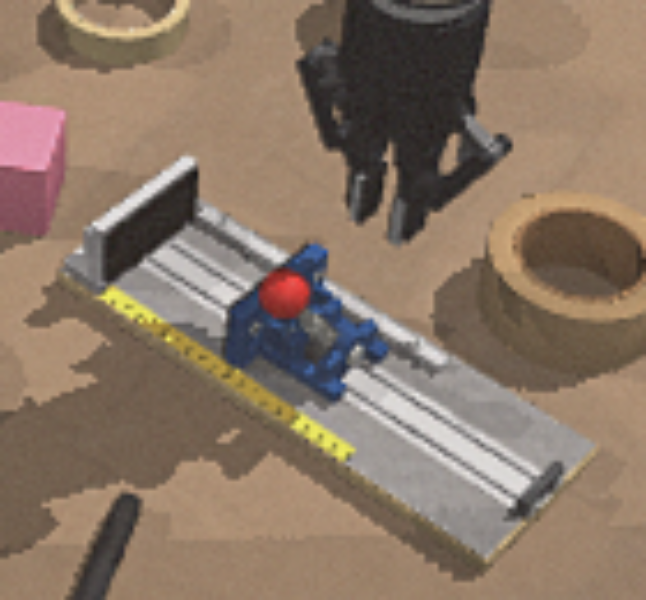

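The ball slipped out of the pads part-way and the knob is now near (372,263) in the scene view, so the lever is only partly up. I'll find its angle by casting a ray onto the lever's plane.

```bash
cat >> h.py <<'E'
YAW=-0.072
def knobpx(n,im,ref,rad=40):
    h=cv2.cvtColor(im,cv2.COLOR_RGB2HSV)
    m=(((h[...,0]<6)|(h[...,0]>174))&(h[...,1]>170)&(h[...,2]>90)).astype(np.uint8)
    N,l,s,c=cv2.connectedComponentsWithStats(m)
    i=min([i for i in range(1,N) if s[i,4]>10],key=lambda i:np.hypot(*(c[i]-ref)))
    return c[i],s[i,4]
def planehit(n,px,P,nrm):
    o,d=ray(n,*px);return o+d*(np.dot(np.array(P)-o,nrm)/np.dot(d,nrm))
E
python3 - <<'E'
from h import *
im=cv2.imread('pics/s3.png')[:,:,::-1].copy()
c,a=knobpx('scene',im,(372,263));print(c,a)
nr=np.array([.072,.9974,0])
k0,_=knobpx('scene',cv2.imread('pics/s0.png')[:,:,::-1].copy(),(361,286))
for P in [(465.2,-160,58)]:
    a0=planehit('scene',k0,P,nr);a=planehit('scene',c,P,nr);print(a0,a)
    pin=a0+np.array([91.76*.9974,-.072*91.76,-24.6]);d=a-pin;dx=d[0]*.9974-.072*d[1]
    print('pin',pin,dx,d[2],np.hypot(dx,d[2]),np.degrees(np.arctan2(d[2],-dx)))
E
```

```text
[371.44117647 262.77941176] 68
[ 467.14391387 -160.14032665   57.78958659] [ 505.20951586 -162.88819445  110.90490038]
pin [ 558.66533787 -166.74704665   33.18958659] -53.5946742272009 77.71531379889447 94.40370281075012 55.408757485989746
```

```bash
python3 -m creep '[0.06,0,0,0.045,0,0.06,-0.045,0.0035,0.045,0,0.06,-0.09,0.0065,0.045,0,0.06,-0.09,0.0065,0.02,0,0.06,-0.09,0.0065,-0.007,0]' 90
python3 -m creep '[0.06,0,0,0,0,0.02,0,0,0,0,0.02,0,0,0,0,0.02,0,0,0,0,0.02,0,0,0,0]' 90
python3 - <<'E'
from h import *
im=snap('scene','s4.png');o=env.observe()
print(o['tcp_pos'],o['force'],o['grip_width']*85.4)
print(knobpx('scene',im,(372,263)))
im=cv2.imread('pics/s4.png');cv2.imwrite('pics/s4c.png',cv2.resize(im[200:330,310:450],(646,600)))
E
```

```text
time_s: 6.68
tcp_pos: [506.2, -163.5, 93.3]
ee_rot: [0.036, 0.999, -0.0, 0.001]
force: [0.2, -0.3, 0.2]
grip_width: 0.7
time_s: 7.3
tcp_pos: [507.1, -163.4, 94.3]
ee_rot: [0.036, 0.999, -0.0, 0.0]
force: [-2.2, 1.2, 5.5]
grip_width: 0.28
[ 507.09636194 -163.46512424   94.2986064 ] [-3.08659973  1.61887656  6.14436622] 24.283226957186983
(array([370.30909091, 263.18181818]), np.int32(55))
```

View pics/s4c.png

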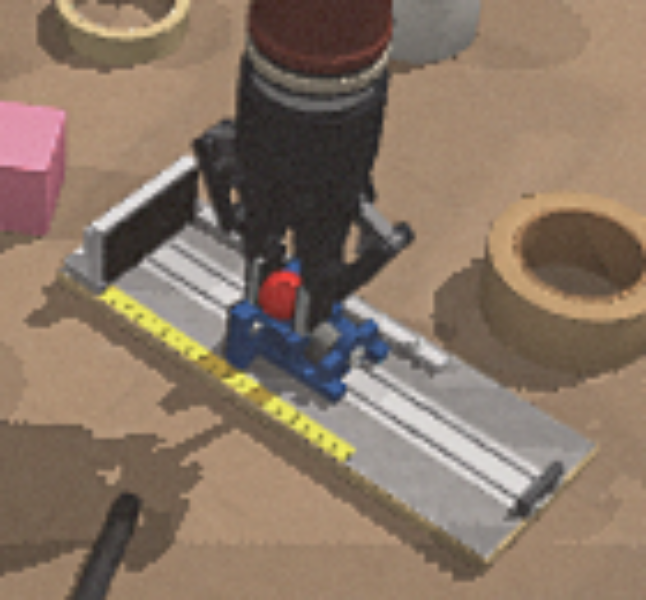

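```bash
python3 -m creep '[0.05,0,0,0,0,0.05,-0.004,0,-0.003,0,0.05,-0.004,0,-0.003,0,0.02,-0.004,0,-0.003,0,0.02,-0.004,0,-0.003,0]' 90
python3 -m creep '[0.02,0,0,0,0,0.02,0,0,0,0,0.02,0,0,0,0]' 90
python3 - <<'E'
from h import *
im=snap('scene','s5.png');o=env.observe()
print(o['tcp_pos'],o['force'],o['grip_width']*85.4)
print(knobpx('scene',im,(372,263)))
E
```

```text
time_s: 7.98
tcp_pos: [502.4, -163.1, 90.0]
ee_rot: [0.036, 0.999, 0.0, -0.0]
force: [-1.8, 1.1, 2.2]
grip_width: 0.286
time_s: 8.35
tcp_pos: [502.5, -163.1, 89.9]
ee_rot: [0.036, 0.999, 0.0, -0.0]
force: [-2.3, 1.4, 4.4]
grip_width: 0.283
[ 502.50302593 -163.12362606   89.99356848] [-3.24388099  2.10560327  4.31206876] 24.518161204295037
(array([369.6122449, 263.       ]), np.int32(49))
```

```bash
python3 -m creep '[0.02,0.0064,-0.0005,0.0041,0,0.02,0.0138,-0.001,0.0079,0,0.02,0.0214,-0.0015,0.0111,0,0.02,0.0293,-0.0021,0.0136,0,0.02,0.0293,-0.0021,0.0136,0]' 90
python3 - <<'E'
from h import *
im=snap('scene','s6.png');o=env.observe()
print(o['tcp_pos'],o['force'],o['grip_width']*85.4)
print(knobpx('scene',im,(376,258)))
im=cv2.imread('pics/s6.png');cv2.imwrite('pics/s6c.png',cv2.resize(im[200:330,310:450],(646,600)))
E
```

```text
time_s: 9.02
tcp_pos: [533.1, -165.2, 101.9]
ee_rot: [0.038, 0.999, 0.001, 0.001]
force: [3.4, -1.9, -11.9]
grip_width: 0.277
[ 532.75314299 -165.2050487   101.84318838] [  3.60065166  -2.00396002 -11.41446053] 23.604529992739025
(array([375.98148148, 255.75925926]), np.int32(54))
```

View pics/s6c.png

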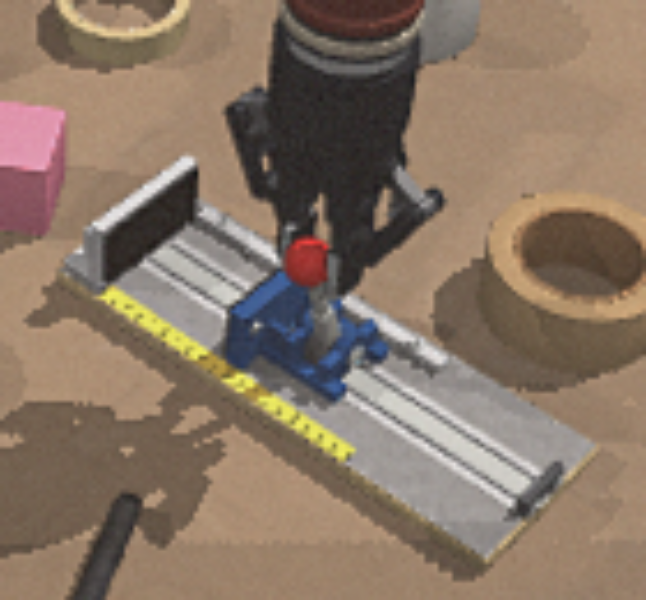

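```bash
cat >> h.py <<'E'
def knobscene(im,ref,P=(465.2,-160,58)):
    c,a=knobpx('scene',im,ref);nr=np.array([.072,.9974,0]);K=planehit('scene',c,P,nr)
    pin=np.array([558.7,-166.7,33.2]);d=K-pin;dx=d[0]*.9974-.072*d[1]
    return c,K.round(1),np.hypot(dx,d[2]),np.degrees(np.arctan2(d[2],-dx))
E
python3 - <<'E'
from h import *
for f,r in(('s5',(370,263)),('s6',(376,256))):print(knobscene(cv2.imread(f'pics/{f}.png')[:,:,::-1].copy(),r))
E
```

```text
(array([369.6122449, 263.       ]), array([ 497.2, -162.3,  116. ]), np.float64(103.261044248354), np.float64(53.33911610842514))
(array([375.98148148, 255.75925926]), array([ 521.9, -164.1,  124. ]), np.float64(98.04123337970358), np.float64(67.90635434300064))
```

```bash
python3 -m creep '[0.05,0,0,0,0,0.05,0,0,0,0,0.05,-0.010,0.0007,0,0,0.02,-0.010,0.0007,0,0,0.02,-0.010,0.0007,0,0]' 60
python3 -m creep '[0.02,0,0,0,0,0.02,0,0,0,0,0.02,0,0,0,0]' 60
python3 - <<'E'
from h import *
im=snap('scene','s7.png');o=env.observe()
print(o['tcp_pos'],o['force'],o['grip_width']*85.4)
print(knobscene(im,(376,256)))
E
```

```text
time_s: 9.7
tcp_pos: [521.5, -164.6, 104.1]
ee_rot: [0.036, 0.999, 0.0, -0.0]
force: [-3.2, 1.1, 4.8]
grip_width: 0.293
time_s: 10.07
tcp_pos: [521.8, -164.6, 104.2]
ee_rot: [0.036, 0.999, 0.0, -0.0]
force: [-3.5, 1.4, 5.6]
grip_width: 0.294
[ 521.78063563 -164.57613181  104.19877529] [-3.16582191  1.71371025  6.28853141] 25.305995006252335
(array([374.93877551, 256.42857143]), array([ 517.6, -163.8,  124.8]), np.float64(100.42988527946238), np.float64(65.75499648785745))
```

```bash
python3 -m creep '[0.02,0.008,-0.0006,0.0026,0,0.02,0.0158,-0.0011,0.0048,0,0.02,0.024,-0.0017,0.006,0,0.02,0.0323,-0.0023,0.0068,0,0.02,0.0323,-0.0023,0.0068,0]' 60
python3 - <<'E'
from h import *
im=snap('scene','s8.png');o=env.observe()
print(o['tcp_pos'],o['force'],o['grip_width']*85.4)
print(knobscene(im,(380,250)))
E
```

```text
time_s: 10.75
tcp_pos: [555.7, -167.2, 110.2]
ee_rot: [0.036, 0.999, -0.0, 0.001]
force: [0.2, -0.4, -0.8]
grip_width: 0.234
[ 555.11421252 -167.09454072  110.10665924] [ 0.692563    0.17868739 -0.46995219] 20.131597226032753
(array([379.6779661 , 252.69491525]), array([ 537.1, -165.2,  124.2]), np.float64(93.53553748431199), np.float64(76.62734351158389))
```

The ball slipped out again with the lever at about 77°, which is past the cam bite. I'll push it over from the front with closed fingers.

```bash
python3 -m creep '[0.06,0,0,0.045,0,0.04,-0.03,0.002,0.045,0,0.0,-0.06,0.0043,0.045,0,0.0,-0.06,0.0043,0.015,0,0.0,-0.06,0.0043,-0.006,0]' 60
python3 -m creep '[0.0,0,0,0,0,0.0,0.018,-0.0013,0,0,0.0,0.036,-0.0026,0,0,0.0,0.052,-0.0038,0,0,0.0,0.064,-0.0046,0,0]'
python3 -m creep '[0.0,0.006,-0.0004,0,0,0.0,0.012,-0.0009,0,0]'
python3 - <<'E'
from h import *
im=snap('scene','s9.png');o=env.observe()
print(o['tcp_pos'],o['force'],o['grip_width']*85.4)
print(knobscene(im,(390,250)))
im=cv2.imread('pics/s9.png');cv2.imwrite('pics/s9c.png',cv2.resize(im[200:330,310:450],(646,600)))
E
```

```text
time_s: 11.42
tcp_pos: [493.6, -162.6, 103.6]
ee_rot: [0.036, 0.999, -0.0, 0.0]
force: [0.4, -0.6, 0.6]
grip_width: 0.004
time_s: 12.05
tcp_pos: [559.3, -167.5, 104.8]
ee_rot: [0.036, 0.999, -0.0, 0.0]
force: [-0.7, -0.2, -0.7]
grip_width: 0.001
time_s: 12.3
tcp_pos: [570.1, -168.0, 103.9]
ee_rot: [0.036, 0.999, 0.0, -0.0]
force: [-0.9, -0.2, -0.2]
grip_width: -0.001
[ 570.9377084  -168.17886534  104.1080089 ] [1.06904614 0.20975856 0.09914879] -0.03671840478671852
(array([199.41666667, 148.        ]), array([  98.1, -133.5,  616.9]), np.float64(744.2505635124388), np.float64(51.652169498161314))
```

View pics/s9c.png

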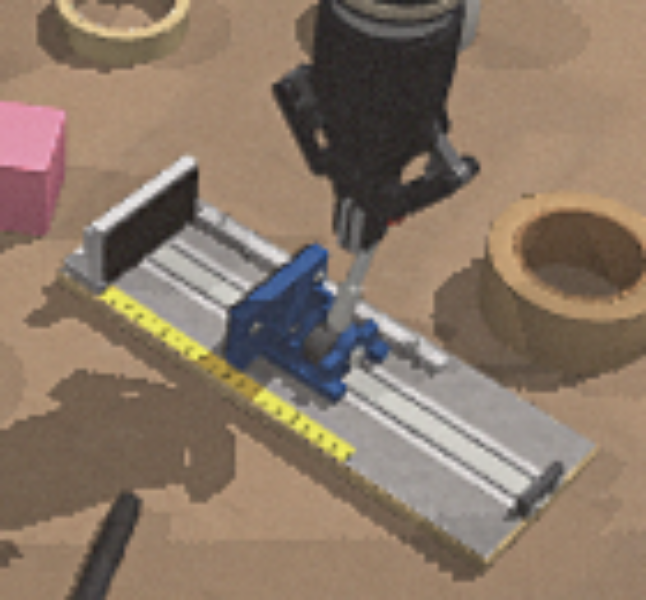

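```bash
python3 -m creep '[0.0,0.004,-0.0003,0,0,0.0,0.004,-0.0003,0,0]'
python3 -m creep '[0.0,0.003,-0.0002,0,0,0.0,0.003,-0.0002,0,0]'
python3 -m creep '[0.0,0.003,-0.0002,0,0,0.0,0.003,-0.0002,0,0]'
```

```text
time_s: 12.6
tcp_pos: [572.5, -168.2, 103.9]
ee_rot: [0.036, 0.999, 0.0, -0.002]
force: [-4.3, -0.6, 2.1]
grip_width: 0.001
time_s: 12.85
tcp_pos: [572.8, -168.2, 103.7]
ee_rot: [0.036, 0.999, 0.001, -0.006]
force: [-12.6, 1.1, 7.6]
grip_width: -0.001
time_s: 13.1
tcp_pos: [573.1, -168.3, 103.6]
ee_rot: [0.035, 0.999, 0.001, -0.009]
force: [-18.3, 0.2, 12.6]
grip_width: 0.001
```

The force rises to 18 N, so the lever is against its end stop. Next I'll pinch the knob and pull the jaw back.

```bash
python3 -m creep '[0.0,-0.02,0.0014,0,0,0.05,-0.02,0.0014,0.05,0,0.0854,0.017,-0.001,0.05,0,0.0854,0.017,-0.001,0.02,0,0.0854,0.017,-0.001,-0.004,0]' 40
python3 -m creep '[0.05,0,0,0,0,0.02,0,0,0,0,0.02,0,0,0,0,0.02,0,0,0,0]' 40
python3 - <<'E'
from h import *
im=snap('scene','s10.png');o=env.observe()
print(o['tcp_pos'],o['force'],o['grip_width']*85.4)
im=cv2.imread('pics/s10.png');cv2.imwrite('pics/s10c.png',cv2.resize(im[200:330,310:450],(646,600)))
E
```

```text
time_s: 13.72
tcp_pos: [598.3, -170.0, 100.2]
ee_rot: [0.036, 0.999, -0.0, 0.001]
force: [-0.2, -0.5, -0.6]
grip_width: 0.848
time_s: 14.22
tcp_pos: [598.5, -170.2, 102.1]
ee_rot: [0.036, 0.999, -0.0, 0.002]
force: [0.1, 0.4, 2.3]
grip_width: 0.302
[ 598.50304914 -170.25324447  102.06583264] [0.88719006 0.74261297 4.11890854] 26.000576965859853
```

View pics/s10c.png

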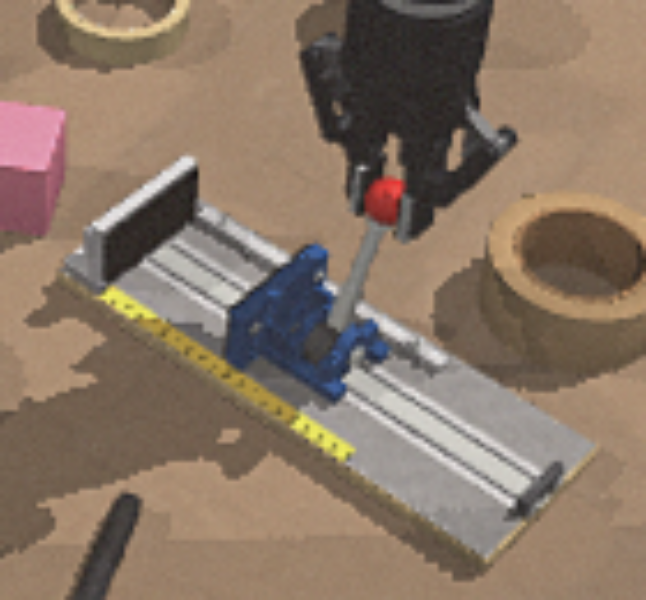

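```bash
python3 -m creep '[0.02,-0.0012,-0.016,0,0,0.02,-0.0023,-0.032,0,0,0.02,-0.0035,-0.048,0,0,0.02,-0.0046,-0.064,0,0,0.02,-0.0055,-0.076,0,0]' 40
python3 - <<'E'
from h import *
im=snap('scene','s11.png');im2=snap('top','t11.png');o=env.observe()
print(o['tcp_pos'],o['force'],o['grip_width']*85.4)
im=cv2.imread('pics/s11.png');cv2.imwrite('pics/s11c.png',cv2.resize(im[200:330,310:450],(646,600)))
E
```

```text
time_s: 14.9
tcp_pos: [593.0, -246.2, 102.0]
ee_rot: [0.036, 0.999, 0.0, 0.002]
force: [-0.1, 3.7, 4.8]
grip_width: 0.298
[ 592.93938494 -247.90726582  102.10044342] [ 0.01131942 -0.85941093  4.87710287] 25.849272979879743
```

View pics/s11c.png

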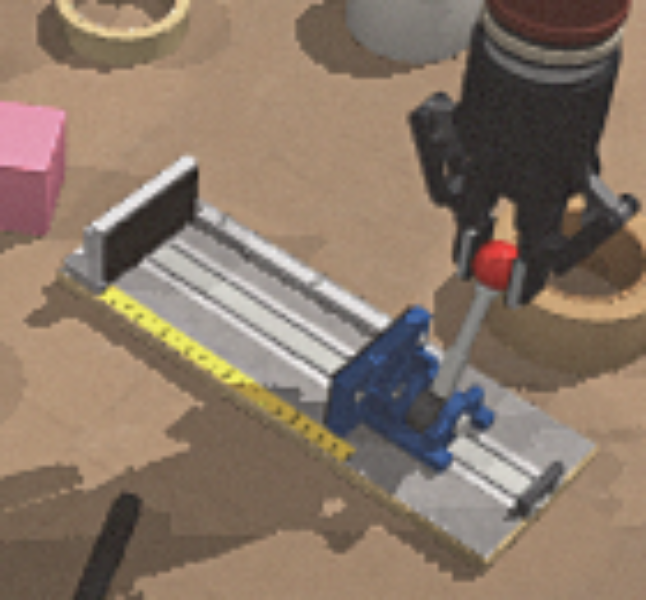

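```bash
python3 - <<'E'
from h import *
for p in((264.6,237.6),(295.2,226.2),(302.6,241.2)):print('pink',onz('top',*p,55).round())
print('mask tape',onz('top',279,196,25).round(),'carton3 corner',onz('top',254,247,40).round(), 'purple',onz('top',223,209,55).round())
for c in[(624,250.5)]:
    for s in(1,-1):
        for r in (43,57): print(np.array(c)+s*r*np.array([np.cos(1.279),np.sin(1.279)]))
E
python3 -m creep '[0.05,0,0,0,0,0.06,0,0,0.03,0,0.0854,0,0,0.08,0,0.0854,0.002,0.04,0.11,0,0.0854,0.006,0.1,0.11,-0.05]' 
python3 -m creep '[0.0854,0.004,0.06,0,-0.1,0.0854,0.008,0.12,0,-0.17,0.0854,0.012,0.18,0,-0.17,0.0854,0.016,0.24,0,-0.17,0.0854,0.02,0.3,0,-0.17]'
python3 -m creep '[0.0854,0.002,0.05,0,0,0.0854,0.005,0.099,-0.02,0,0.0854,0.005,0.099,-0.07,0,0.0854,0.005,0.099,-0.11,0,0.0854,0.005,0.099,-0.11,0]'
python3 - <<'E'
from h import *
im=snap('scene','s12.png');im2=snap('top','t12.png');o=env.observe()
print(o['tcp_pos'],o['ee_rot'],o['force'],o['grip_width']*85.4,proj('scene',o['tcp_pos']))
im=cv2.imread('pics/s12.png');cv2.imwrite('pics/s12c.png',cv2.resize(im[140:260,220:350],(650,600)))
im=cv2.imread('pics/t12.png');cv2.imwrite('pics/t12c.png',cv2.resize(im[170:270,200:320],(720,600)))
E
```

```text
pink [542. 173.  55.]
pink [597.  70.  55.]
pink [538.  39.  55.]
mask tape [744. 143.  25.] carton3 corner [510. 208.  40.] purple [651. 337.  55.]
[636.36994252 291.68233264]
[640.39736567 305.09053397]
[611.63005748 209.31766736]
[607.60263433 195.90946603]
time_s: 15.62
tcp_pos: [599.6, -146.7, 213.8]
ee_rot: [0.063, 0.998, -0.001, 0.003]
force: [0.1, 0.5, -0.5]
grip_width: 0.995
time_s: 16.25
tcp_pos: [616.7, 156.3, 209.2]
ee_rot: [0.145, 0.989, -0.0, -0.001]
force: [0.3, -0.6, -0.0]
grip_width: 0.995
time_s: 16.88
tcp_pos: [617.6, 252.2, 94.1]
ee_rot: [0.145, 0.989, -0.003, -0.006]
force: [-0.1, 0.1, -0.1]
grip_width: 1.002
[622.48786364 253.18402938 100.25633591] [ 1.45327933e-01  9.89383481e-01 -1.52309660e-04 -3.10875791e-04] [ 0.1086438  -1.09419646 -0.08704456] 85.3287862013783 [[283.68395614 184.43421017]]
```

View pics/s12c.png

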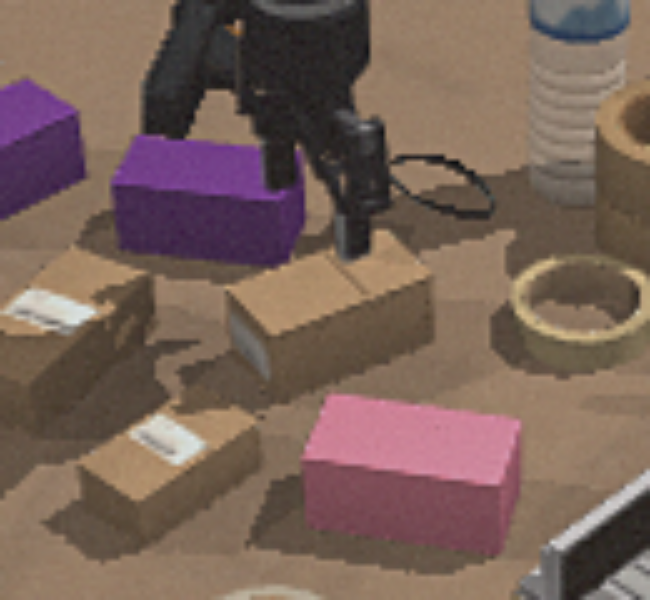

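View pics/t12c.png

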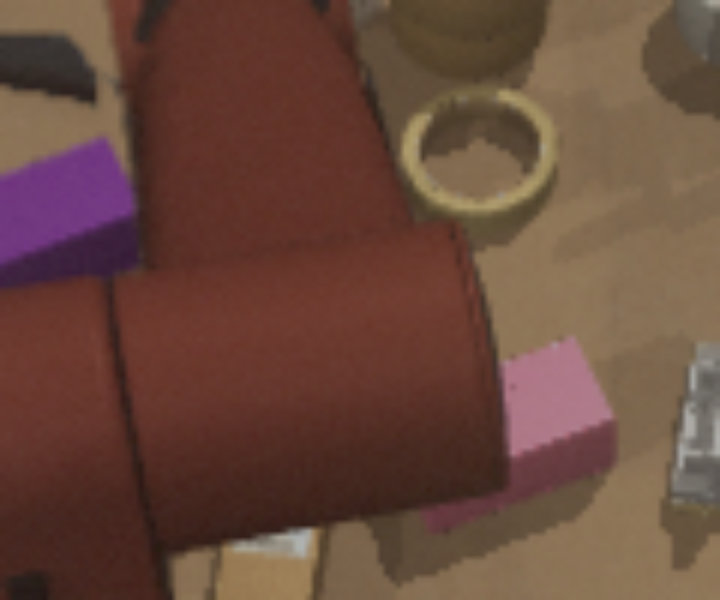

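```bash
python3 -m creep '[0.0854,0.0015,-0.0025,-0.02,0,0.0854,0.0015,-0.0025,-0.04,0,0.0854,0.0015,-0.0025,-0.06,0,0.0854,0.0015,-0.0025,-0.08,0,0.0854,0.0015,-0.0025,-0.08,0]' 
python3 - <<'E'
from h import *
im=snap('scene','s13.png');o=env.observe()
print(o['tcp_pos'],o['ee_rot'],o['force'],o['grip_width']*85.4)
im=cv2.imread('pics/s13.png');cv2.imwrite('pics/s13c.png',cv2.resize(im[140:260,220:350],(650,600)))
E
```

```text
time_s: 17.6
tcp_pos: [621.6, 249.9, 16.7]
ee_rot: [0.145, 0.989, -0.001, -0.003]
force: [-1.3, -0.5, 0.2]
grip_width: 0.993
[622.9251312  250.30318635  18.33730908] [ 1.45373269e-01  9.89375563e-01 -6.56888728e-04 -1.47549876e-03] [-0.46710714 -0.17057018 -0.81110726] 85.7048987492294
```

View pics/s13c.png

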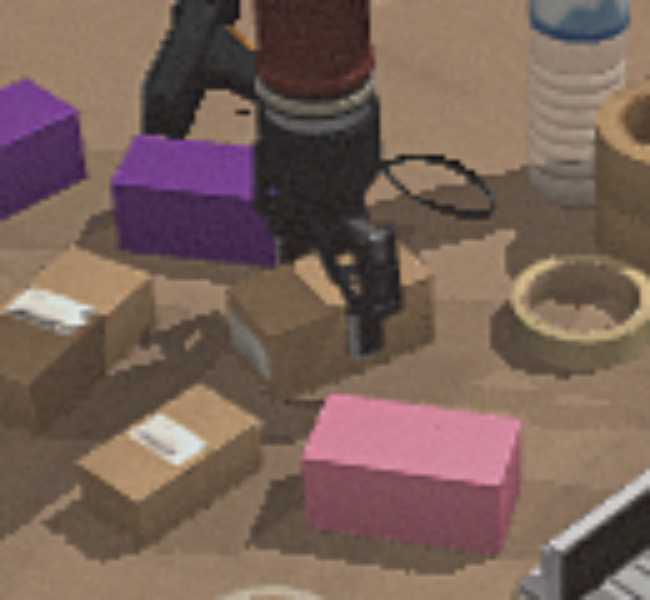

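```bash
python3 -m creep '[0.06,0,0,0,0,0.055,0,0,0,0,0.055,0,0,0,0,0.055,0,0,0,0,0.055,0,0,0,0]' 40
python3 -m creep '[0.055,0,0,0.04,0,0.055,0,0,0.08,0,0.055,0,0,0.12,0,0.055,0,0,0.12,0]'
python3 - <<'E'
from h import *
im=snap('scene','s14.png');o=env.observe()
print(o['tcp_pos'],o['ee_rot'],o['force'],o['wrist_torque'],o['grip_width']*85.4)
im=cv2.imread('pics/s14.png');cv2.imwrite('pics/s14c.png',cv2.resize(im[110:240,210:350],(646,600)))
E
```

```text
time_s: 18.27
tcp_pos: [625.5, 251.1, 21.6]
ee_rot: [0.145, 0.989, 0.001, 0.001]
force: [1.5, 1.3, 4.9]
grip_width: 0.724
time_s: 18.77
tcp_pos: [626.3, 251.1, 143.2]
ee_rot: [0.145, 0.989, 0.001, 0.003]
force: [1.1, 0.1, -4.1]
grip_width: 0.719
[624.29302306 250.50735546 140.17196086] [1.45409688e-01 9.89371438e-01 8.07753424e-05 4.16131447e-04] [-0.04752277 -0.56875666 -3.28599099] [ 0.01565925  0.03201581 -0.02866184] 61.4275739716013
```

View pics/s14c.png

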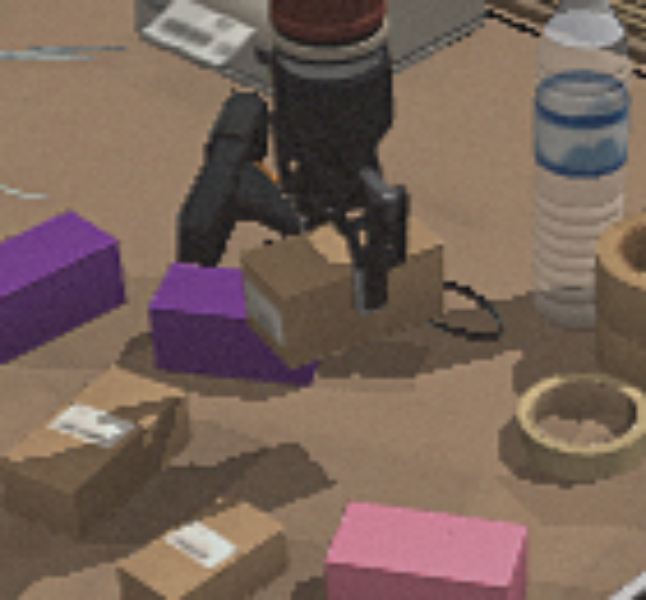

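The carton is held at 61.4 mm opening and level. I'll carry it over the bed, turning it to lie along the track.

```bash
python3 -m creep '[0.055,-0.008,-0.044,0,-0.17,0.055,-0.016,-0.088,0,-0.34,0.055,-0.024,-0.132,0,-0.51,0.055,-0.032,-0.176,0,-0.68,0.055,-0.04,-0.22,0,-0.85]'
python3 -m creep '[0.055,-0.008,-0.044,0,-0.17,0.055,-0.016,-0.088,0,-0.34,0.055,-0.0247,-0.133,0,-0.499,0.055,-0.0247,-0.133,-0.04,-0.499,0.055,-0.0247,-0.133,-0.04,-0.499]'
python3 - <<'E'
from h import *
im=snap('scene','s15.png');im=snap('top','t15.png');o=env.observe()
print(o['tcp_pos'],o['ee_rot'],o['force'],o['wrist_torque'],o['grip_width']*85.4)
im=cv2.imread('pics/s15.png');cv2.imwrite('pics/s15c.png',cv2.resize(im[200:330,310:450],(646,600)))
im=cv2.imread('pics/t15.png');cv2.imwrite('pics/t15c.png',cv2.resize(im[200:290,300:420],(800,600)))
E
```

```text
time_s: 19.45
tcp_pos: [580.7, 29.4, 135.7]
ee_rot: [0.543, 0.84, -0.002, -0.003]
force: [0.6, 0.1, -3.1]
grip_width: 0.723
time_s: 20.08
tcp_pos: [552.7, -101.0, 92.9]
ee_rot: [0.732, 0.681, -0.004, -0.007]
force: [-0.5, 0.4, -3.4]
grip_width: 0.716
[ 557.18415335 -101.44615214   97.4872146 ] [ 0.73131507  0.6820333  -0.00142968 -0.00260937] [ 0.78395994 -1.22852543 -3.67742399] [-0.0080742  -0.03479951 -0.01111562] 61.577575820831214
```

View pics/s15c.png

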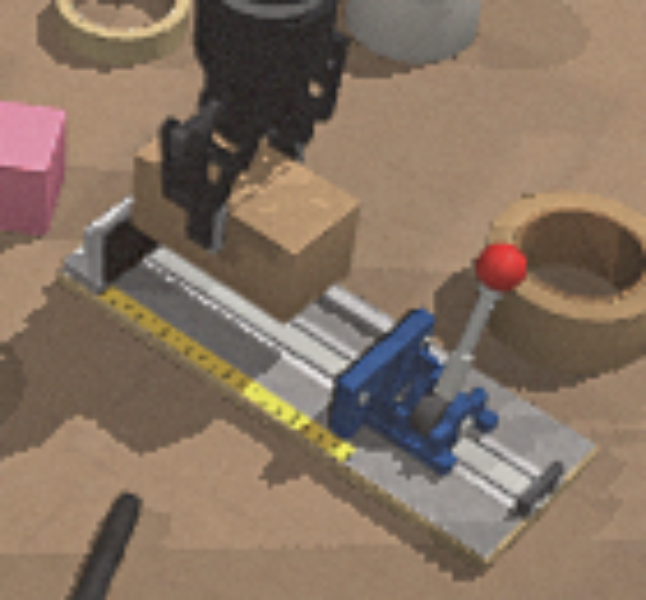

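View pics/t15c.png

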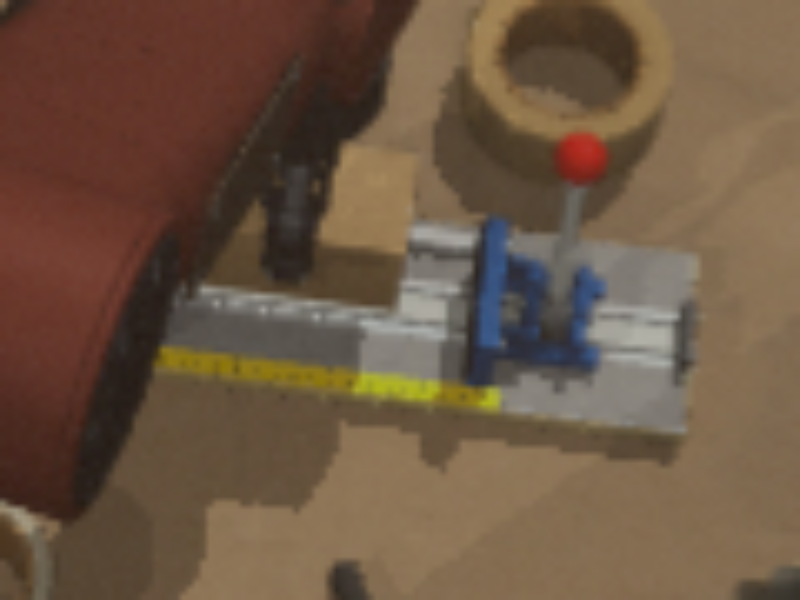

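```bash
python3 - <<'E'
from h import *
z=97.5-20.5+58
print(onz('top',300+415/6.667-.43,200+153/6.667-.43,z),onz('top',300+402/6.667-.43,200+250/6.667-.43,z))
print(onz('scene',310+358/4.615-.4,200+205/4.615-.4,z),onz('scene',310+292/4.615-.4,200+252/4.615-.4,z))
t=np.array([557.2,-101.4]);ax=np.array([-.07,-.9975])
print('expected -y end corners',t+60*ax+31*np.array([.9975,-.07]),t+60*ax-31*np.array([.9975,-.07]))
E
```

```text
[ 579.13871594 -160.47187378  135.        ] [ 520.94648705 -155.13156191  135.        ]
[ 566.43465652 -167.61560974  135.        ] [ 511.70821287 -160.41952426  135.        ]
expected -y end corners [ 583.9225 -163.42  ] [ 522.0775 -159.08  ]
```

```bash
python3 -m creep '[0.055,-0.002,0,-0.03,0,0.055,-0.003,0,-0.05,0,0.055,-0.003,0,-0.058,0,0.055,-0.003,0,-0.06,0,0.055,-0.003,0,-0.06,0]'
python3 - <<'E'
from h import *
im=snap('scene','s16.png');o=env.observe()
print(o['tcp_pos'],o['ee_rot'],o['force'],o['wrist_torque'],o['grip_width']*85.4)
im=cv2.imread('pics/s16.png');cv2.imwrite('pics/s16c.png',cv2.resize(im[200:330,310:450],(646,600)))
E
```

```text
time_s: 20.8
tcp_pos: [557.6, -102.4, 41.3]
ee_rot: [0.731, 0.682, 0.001, 0.001]
force: [-0.4, -0.1, -3.0]
grip_width: 0.725
[ 557.6426488  -102.53048058   41.4298532 ] [7.31307901e-01 6.82046494e-01 5.74106004e-04 1.00197660e-03] [ 0.41788874 -0.63552377 -2.71092308] [-0.03783785  0.0216296  -0.02552786] 61.55628796597469
```

View pics/s16c.png

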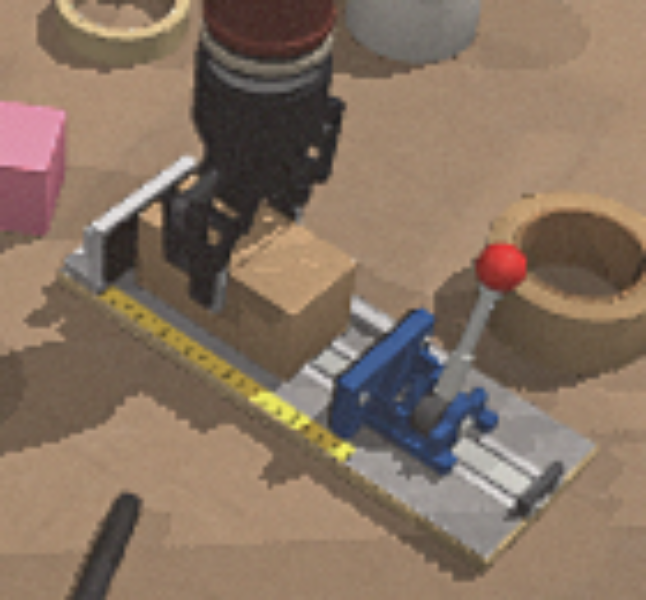

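```bash
python3 -m creep '[0.055,0,0,-0.003,0,0.055,0,0,-0.003,0]'
python3 -m creep '[0.055,0,0,-0.002,0,0.055,0,0,-0.002,0]'
python3 -c "
from h import *
o=env.observe();print(o['tcp_pos'],o['force'])"
```

```text
time_s: 21.1
tcp_pos: [557.0, -102.6, 37.7]
ee_rot: [0.731, 0.682, 0.0, 0.001]
force: [0.6, -0.4, -1.8]
grip_width: 0.721
time_s: 21.35
tcp_pos: [557.1, -102.6, 37.6]
ee_rot: [0.731, 0.682, -0.0, 0.0]
force: [-4.6, 1.7, 9.5]
grip_width: 0.72
[ 557.08503046 -102.56355104   37.59020264] [-4.62301329  1.65485242  9.52102066]
```

Contact is at TCP z 37.6, which is the bench grasp height plus 16 mm, so the carton is on the bed and not on the lip. I'll ease off and slide it to the lip, watching the force.

```bash
python3 -m creep '[0.055,0,0,0.0015,0,0.055,0.004,-0.0003,0.0015,0]'
python3 -m creep '[0.055,0.003,-0.0002,0,0,0.055,0.003,-0.0002,0,0]'
python3 -m creep '[0.055,0.003,-0.0002,0,0,0.055,0.003,-0.0002,0,0]'
```

```text
time_s: 21.6
tcp_pos: [558.7, -102.6, 37.7]
ee_rot: [0.731, 0.682, -0.002, -0.002]
force: [-9.6, 0.0, 11.0]
grip_width: 0.72
time_s: 21.85
tcp_pos: [563.1, -103.0, 37.7]
ee_rot: [0.731, 0.682, -0.001, -0.001]
force: [-4.1, 0.1, 7.3]
grip_width: 0.72
time_s: 22.1
tcp_pos: [565.9, -103.3, 37.7]
ee_rot: [0.731, 0.682, -0.001, -0.001]
force: [-5.8, 0.1, 8.0]
grip_width: 0.72
```

```bash
python3 -m creep '[0.055,0.002,-0.0001,0,0,0.055,0.002,-0.0001,0,0]'; python3 -c "
from h import *
o=env.observe();print(o['tcp_pos'],o['force'],o['wrist_torque'])"
```

```text
time_s: 22.35
tcp_pos: [566.2, -103.3, 37.8]
ee_rot: [0.731, 0.682, -0.002, -0.002]
force: [-9.5, -0.4, 12.1]
grip_width: 0.717
[ 566.19513266 -103.28633092   37.78149122] [-9.54776992 -0.39655818 12.0933551 ] [-0.06309971  1.48386412 -0.00339626]
```

```bash
python3 -m creep '[0.055,0.0003,0.004,0.0005,0,0.055,0.0003,0.004,0.0005,0]'
python3 -m creep '[0.055,0.0002,0.003,0,0,0.055,0.0002,0.003,0,0]'
python3 -m creep '[0.055,0.0002,0.002,0,0,0.055,0.0002,0.002,0,0]'
python3 - <<'E'
from h import *
im=snap('scene','s17.png');im=snap('top','t17.png');o=env.observe()
print(o['tcp_pos'],o['ee_rot'],o['force'],o['wrist_torque'],o['grip_width']*85.4)
im=cv2.imread('pics/s17.png');cv2.imwrite('pics/s17c.png',cv2.resize(im[200:330,310:450],(646,600)))
E
```

```text
time_s: 22.6
tcp_pos: [566.5, -101.8, 37.8]
ee_rot: [0.731, 0.683, -0.004, -0.0]
force: [-9.2, -7.6, 7.7]
grip_width: 0.718
time_s: 22.85
tcp_pos: [566.6, -99.7, 37.9]
ee_rot: [0.731, 0.683, -0.004, -0.0]
force: [-9.2, -9.4, 8.6]
grip_width: 0.722
time_s: 23.1
tcp_pos: [566.8, -98.0, 37.9]
ee_rot: [0.731, 0.683, -0.004, 0.0]
force: [-10.2, -10.5, 7.6]
grip_width: 0.722
[566.7229395  -97.99084297  37.92111908] [ 7.30535272e-01  6.82860361e-01 -4.46566821e-03 -2.45463275e-05] [-10.41162729  -9.66070929   7.76115965] [-1.45188636  1.53844674  0.11754527] 61.390225701153405
```

View pics/s17c.png

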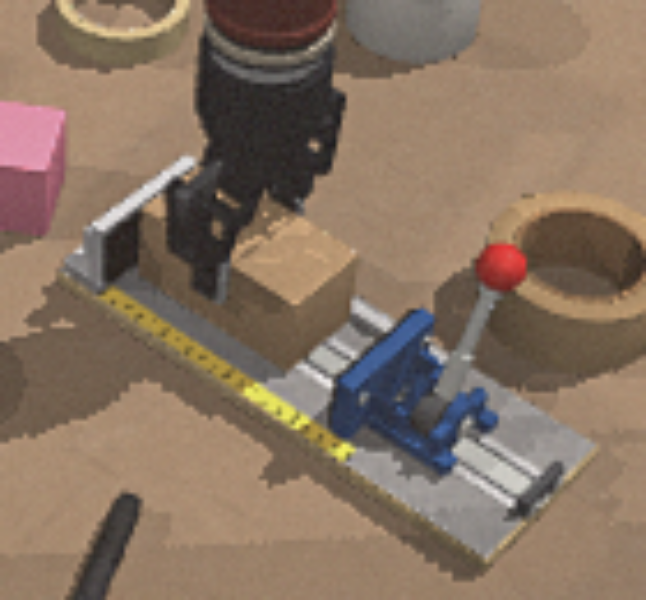

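```bash
python3 -m creep '[0.055,0.0001,0.003,0.0007,0,0.055,0.0002,0.003,0.0007,0]'
python3 -m creep '[0.055,0.0002,0.003,0,0,0.055,0.0002,0.003,0,0]'
python3 -m creep '[0.055,0.0001,0.002,0,0,0.055,0.0001,0.002,0,0]'
python3 -c "
from h import *
o=env.observe();print(o['tcp_pos'],o['force'])"
```

```text
time_s: 23.45
tcp_pos: [567.0, -93.4, 37.8]
ee_rot: [0.731, 0.683, -0.003, -0.001]
force: [-6.9, -6.2, 4.6]
grip_width: 0.719
time_s: 23.7
tcp_pos: [567.1, -92.6, 37.9]
ee_rot: [0.73, 0.683, -0.005, 0.001]
force: [-8.2, -12.7, 4.2]
grip_width: 0.715
time_s: 23.95
tcp_pos: [567.2, -92.6, 38.0]
ee_rot: [0.73, 0.683, -0.006, 0.002]
force: [-8.5, -17.6, 3.4]
grip_width: 0.717
[567.16389278 -92.60393489  38.00204203] [ -8.52289751 -17.59500606   3.41572592]
```

The y motion stalls at -92.6 with 17.6 N, so the carton touches both the lip and the stop. I'll relax and let go.

```bash
python3 -m creep '[0.055,-0.001,-0.003,0,0,0.07,-0.001,-0.003,0,0,0.0854,-0.001,-0.003,0,0,0.0854,-0.001,-0.003,0,0,0.0854,-0.001,-0.003,0.03,0]'
python3 -m creep '[0.0854,0,0,0.05,0,0.0854,0.005,-0.02,0.11,0.18,0.0854,0.008,-0.08,0.11,0.36,0.0854,0.012,-0.12,0.11,0.54,0.0854,0.012,-0.12,0.11,0.72]'
python3 - <<'E'
from h import *
im=snap('scene','s18.png');im=snap('top','t18.png');o=env.observe()
print(o['tcp_pos'],o['ee_rot'],o['force'],o['grip_width']*85.4)
im=cv2.imread('pics/s18.png');cv2.imwrite('pics/s18c.png',cv2.resize(im[200:330,310:450],(646,600)))
im=cv2.imread('pics/t18.png');cv2.imwrite('pics/t18c.png',cv2.resize(im[200:290,300:420],(800,600)))
E
```

```text
time_s: 24.58
tcp_pos: [566.2, -88.0, 65.5]
ee_rot: [0.731, 0.682, -0.002, -0.003]
force: [0.4, -0.7, -1.0]
grip_width: 0.999
time_s: 25.2
tcp_pos: [581.3, -212.0, 178.6]
ee_rot: [0.443, 0.897, -0.0, 0.001]
force: [-0.7, 1.4, 0.4]
grip_width: 1.001
[ 580.87680472 -209.60323448  177.92586039] [4.44770511e-01 8.95644550e-01 1.48733935e-04 9.81105387e-05] [-0.34174755  0.25813074 -0.59540054] 85.32890209883065
```

View pics/s18c.png

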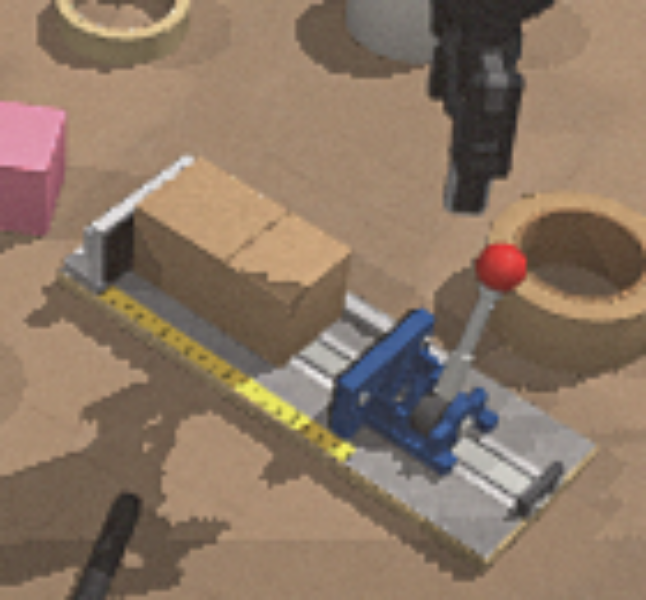

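View pics/t18c.png

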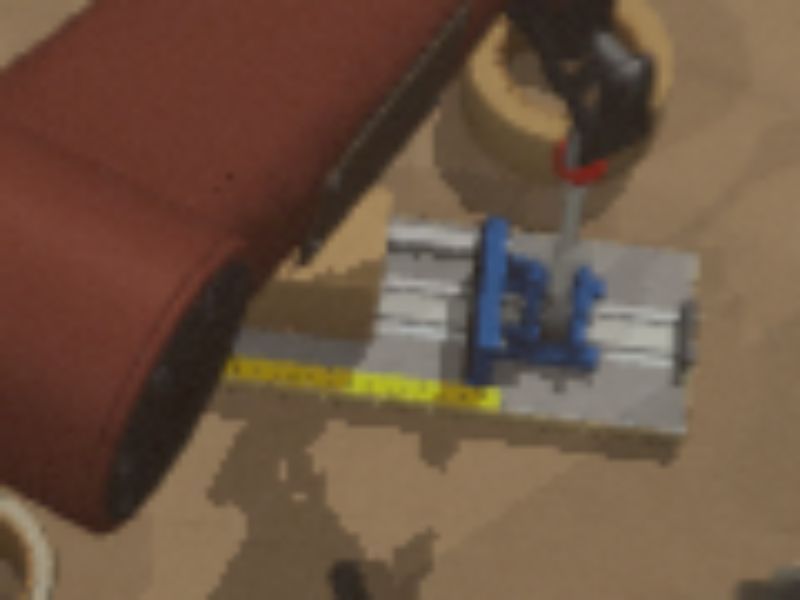

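The carton is flat on the bed at crop (240,240), against the lip and the stop. Now I'll return to the knob at crop (501,267) to close the jaw.

```bash
python3 -m creep '[0.0854,0.012,-0.02,0,0.18,0.0854,0.012,-0.038,0,0.36,0.0854,0.012,-0.038,0,0.54,0.0854,0.012,-0.038,0,0.72,0.0854,0.012,-0.038,0,0.85]' 40
python3 -m creep '[0.0854,0,0,-0.03,0,0.0854,0,0,-0.06,0,0.0854,0,0,-0.077,0,0.05,0,0,-0.077,0,0.02,0,0,-0.077,0]' 40
python3 -m creep '[0.02,0,0,0,0,0.02,0,0,0,0]' 40
python3 - <<'E'
from h import *
im=snap('scene','s19.png');o=env.observe()
print(o['tcp_pos'],o['ee_rot'],o['force'],o['grip_width']*85.4)
im=cv2.imread('pics/s19.png');cv2.imwrite('pics/s19c.png',cv2.resize(im[200:330,310:450],(646,600)))
E
```

```text
time_s: 25.92
tcp_pos: [592.9, -246.1, 177.7]
ee_rot: [0.034, 0.999, 0.0, -0.0]
force: [0.2, 0.1, 0.4]
grip_width: 1.001
time_s: 26.55
tcp_pos: [593.7, -247.4, 102.2]
ee_rot: [0.036, 0.999, -0.0, 0.001]
force: [0.1, -0.1, 0.1]
grip_width: 0.604
time_s: 26.8
tcp_pos: [593.9, -247.9, 102.8]
ee_rot: [0.035, 0.999, -0.001, 0.001]
force: [-0.8, 1.5, 3.4]
grip_width: 0.297
[ 593.83665584 -247.91165683  102.80003414] [ 3.54930808e-02  9.99368609e-01 -7.69666218e-04  1.42586534e-03] [-0.54259041  0.24175867  4.97723702] 25.594311113024492
```

View pics/s19c.png

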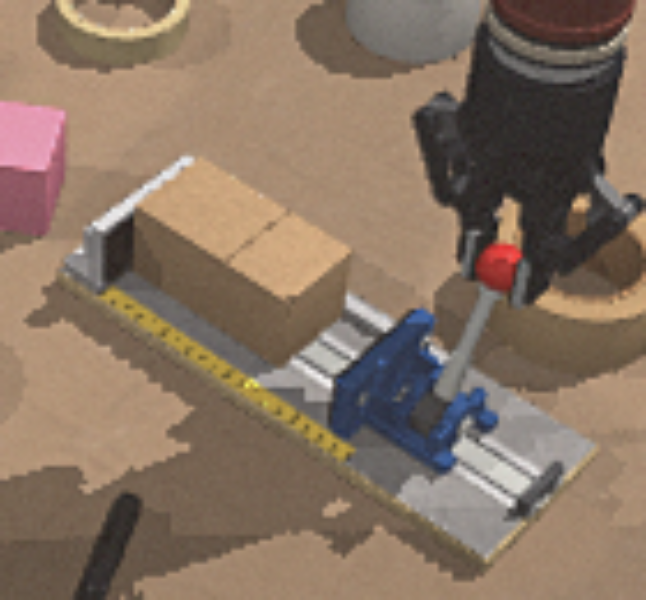

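```bash
python3 -m creep '[0.02,0.0008,0.012,0,0,0.02,0.0017,0.024,0,0,0.02,0.0025,0.035,0,0,0.02,0.0027,0.038,0,0,0.02,0.0027,0.038,0,0]' 40
python3 -m creep '[0.02,0.0002,0.003,0,0,0.02,0.0002,0.003,0,0]'
python3 -m creep '[0.02,0.0002,0.003,0,0,0.02,0.0002,0.003,0,0]'
```

```text
time_s: 27.48
tcp_pos: [596.7, -208.7, 102.8]
ee_rot: [0.035, 0.999, -0.001, 0.001]
force: [-0.2, -1.0, 6.0]
grip_width: 0.301
time_s: 27.72
tcp_pos: [596.9, -206.1, 102.8]
ee_rot: [0.035, 0.999, -0.001, 0.001]
force: [0.1, -2.1, 5.4]
grip_width: 0.299
time_s: 27.98
tcp_pos: [597.1, -203.2, 102.8]
ee_rot: [0.035, 0.999, -0.001, 0.002]
force: [-0.4, -0.5, 6.7]
grip_width: 0.296
```

```bash
python3 -m creep '[0.02,0.0001,0.002,0,0,0.02,0.0001,0.002,0,0]'
python3 -m creep '[0.02,0.0001,0.002,0,0,0.02,0.0001,0.002,0,0]'
python3 - <<'E'
from h import *
im=snap('scene','s20.png');o=env.observe()
print(o['tcp_pos'],o['ee_rot'],o['force'],o['grip_width']*85.4)
im=cv2.imread('pics/s20.png');cv2.imwrite('pics/s20c.png',cv2.resize(im[220:310,320:420],(666,600)))
E
```

```text
time_s: 28.22
tcp_pos: [597.2, -201.3, 102.8]
ee_rot: [0.035, 0.999, -0.001, 0.002]
force: [-0.8, -1.3, 5.8]
grip_width: 0.295
time_s: 28.48
tcp_pos: [597.4, -199.6, 102.8]
ee_rot: [0.035, 0.999, -0.001, 0.002]
force: [-0.6, -3.3, 6.1]
grip_width: 0.298
[ 597.36412196 -199.58156194  102.77288773] [ 0.03521319  0.99937787 -0.00108896  0.00164968] [-0.19509988 -2.95056181  5.15948973] 25.616665879841673
```

View pics/s20c.png

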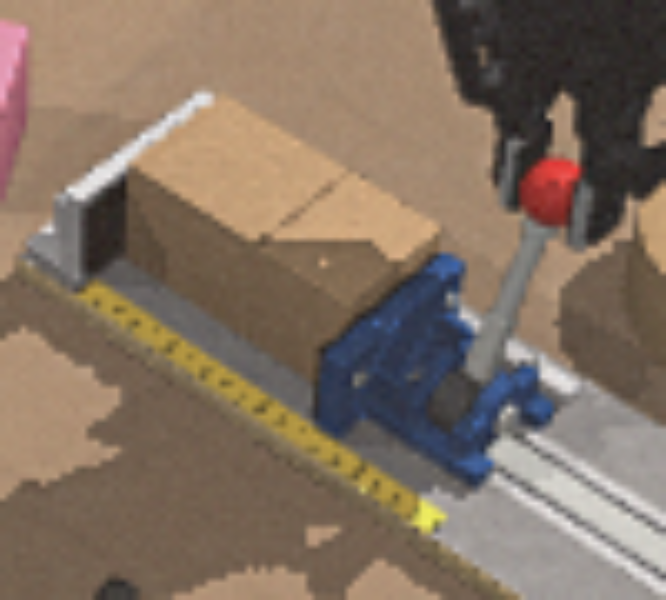

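```bash
python3 -m creep '[0.02,0.0001,0.0015,0,0,0.02,0.0001,0.0015,0,0]'
python3 -m creep '[0.02,0.0001,0.0015,0,0,0.02,0.0001,0.0015,0,0]'
python3 -m creep '[0.02,0.0001,0.0015,0,0,0.02,0.0001,0.0015,0,0]'
```

```text
time_s: 28.78
tcp_pos: [597.4, -199.4, 102.8]
ee_rot: [0.035, 0.999, -0.002, 0.002]
force: [-0.4, -5.6, 4.7]
grip_width: 0.297
time_s: 29.02
tcp_pos: [597.4, -199.3, 102.8]
ee_rot: [0.035, 0.999, -0.004, 0.002]
force: [-1.0, -8.8, 4.8]
grip_width: 0.301
time_s: 29.28
tcp_pos: [597.4, -199.2, 102.8]
ee_rot: [0.035, 0.999, -0.005, 0.002]
force: [-0.8, -12.6, 3.9]
grip_width: 0.3
```

The jaw stalls on the carton, with the force climbing to 12.6 N, so it is snug. I'll let go of the knob and swing the lever down with closed fingers from behind.

```bash
python3 -m creep '[0.04,0,0,0,0,0.06,0,-0.002,0,0,0.06,0,-0.004,0.02,0,0.06,0,-0.004,0.055,0,0.03,0.035,-0.006,0.055,0]' 40
python3 -m creep '[0.0,0.01,0,0,0,0.0,0.01,0,0,0,0.0,0.01,0,-0.02,0,0.0,0.01,0,-0.044,0,0.0,0.01,0,-0.044,0]' 40
python3 - <<'E'
from h import *
im=snap('scene','s21.png');o=env.observe()
print(o['tcp_pos'],o['ee_rot'],o['force'],o['grip_width']*85.4)
im=cv2.imread('pics/s21.png');cv2.imwrite('pics/s21c.png',cv2.resize(im[200:310,320:440],(654,600)))
E
```

```text
time_s: 29.9
tcp_pos: [633.1, -201.3, 161.4]
ee_rot: [0.036, 0.999, -0.001, 0.003]
force: [0.6, 0.2, 0.1]
grip_width: 0.505
time_s: 30.52
tcp_pos: [637.3, -199.2, 107.0]
ee_rot: [0.036, 0.999, 0.002, -0.004]
force: [-0.7, 0.2, -0.6]
grip_width: 0.003
[ 638.80291417 -199.83005396  108.98254839] [ 0.0354988   0.99936548  0.00104047 -0.0027168 ] [-0.23699406  0.57368566  0.38853998] 0.14519714113644133
```

View pics/s21c.png

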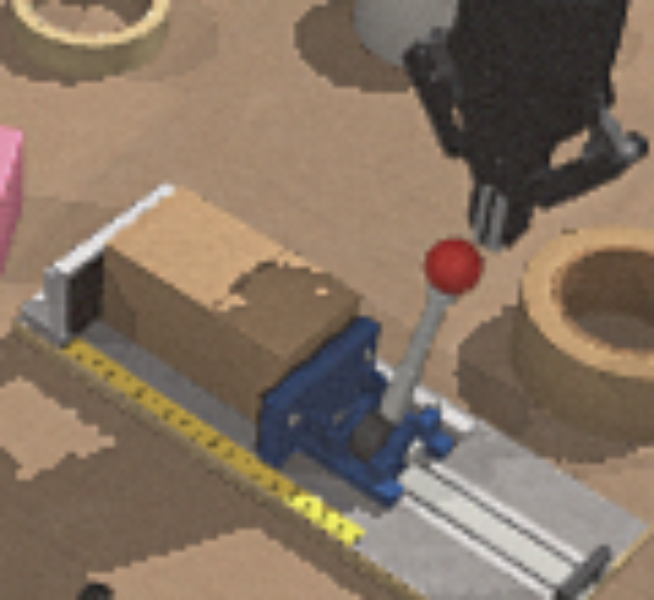

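```bash
python3 -m creep '[0.0,-0.0164,0.0017,0.002,0,0.0,-0.04,0.0034,0.0096,0,0.0,-0.0564,0.0045,0.011,0,0.0,-0.073,0.0057,0.0096,0,0.0,-0.089,0.0068,0.0053,0]' 40
python3 - <<'E'
from h import *
im=snap('scene','s22.png');o=env.observe()
print(o['tcp_pos'],o['ee_rot'],o['force'],o['grip_width']*85.4)
print(knobscene(im,(375,250),(597.4,-199.2,120)))
im=cv2.imread('pics/s22.png');cv2.imwrite('pics/s22c.png',cv2.resize(im[200:310,320:440],(654,600)))
E
```

```text
time_s: 31.2
tcp_pos: [553.1, -194.5, 119.1]
ee_rot: [0.035, 0.999, -0.001, 0.002]
force: [1.4, -1.2, 1.0]
grip_width: 0.0
[ 550.28222228 -193.76970779  117.64653994] [ 3.55029941e-02  9.99369451e-01 -8.69775505e-05 -4.80874906e-04] [-0.74189761  0.24457073  0.13162093] 0.1598443233674894
(array([387.74647887, 259.52112676]), array([ 530.3, -194.4,  123.4]), np.float64(93.97418506490716), np.float64(73.72057292719808))
```

View pics/s22c.png

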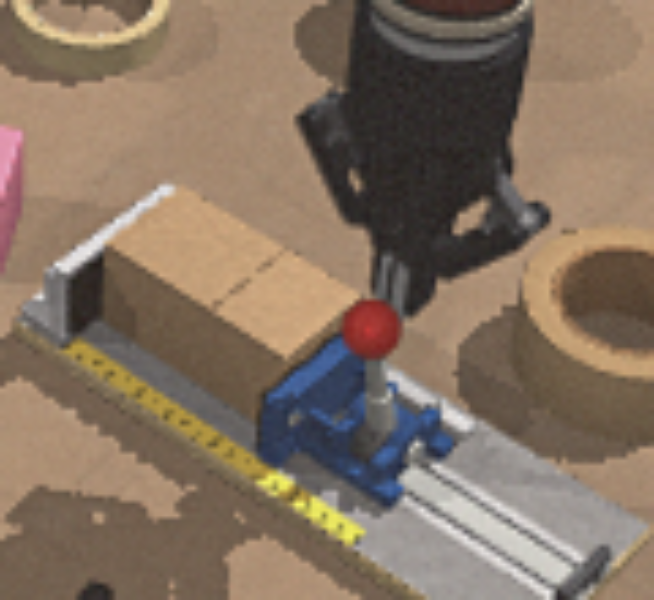

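```bash
python3 -m creep '[0.0,-0.008,0.0005,-0.005,0,0.0,-0.015,0.001,-0.01,0,0.0,-0.022,0.0015,-0.015,0,0.0,-0.029,0.002,-0.02,0,0.0,-0.035,0.0024,-0.0255,0]'
python3 - <<'E'
from h import *
im=snap('scene','s23.png');o=env.observe()
print(o['tcp_pos'],o['force'],o['wrist_torque'])
print(knobscene(im,(382,270),(597.4,-199.2,120)))
im=cv2.imread('pics/s23.png');cv2.imwrite('pics/s23c.png',cv2.resize(im[200:310,320:440],(654,600)))
E
```

```text
time_s: 31.88
tcp_pos: [518.1, -191.9, 92.1]
ee_rot: [0.035, 0.999, -0.0, 0.001]
force: [2.7, -0.0, 1.7]
grip_width: -0.001
[ 516.69124128 -191.53855013   90.95612311] [ 1.46530509 -0.64611819  0.29416412] [-0.26983982 -0.31996203 -0.07129155]
(array([377.8, 273.1]), array([ 492.8, -191.7,  102.4]), np.float64(94.1722182847672), np.float64(47.281865917572325))
```

View pics/s23c.png

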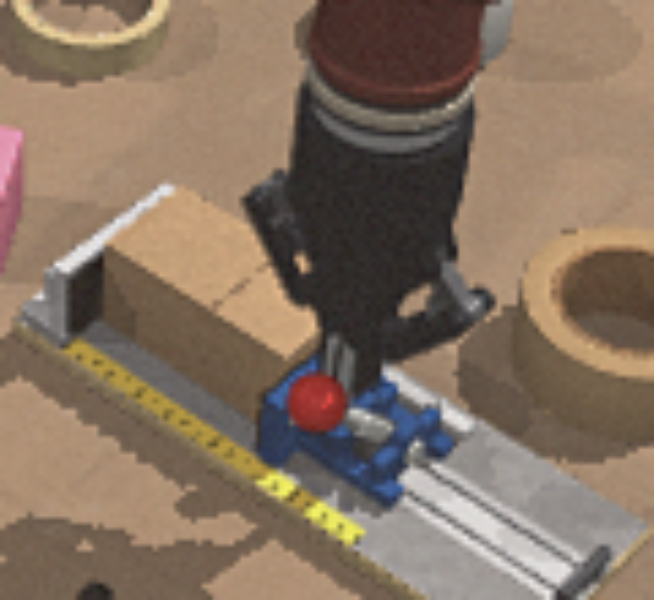

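The lever is at about 47° with the knob at crop (318,403). I'll move the closed fingers above the knob and press down along the arc.

```bash
python3 -m creep '[0.0,0.003,0,0.02,0,0.0,0,0,0.05,0,0.0,-0.026,0.001,0.05,0,0.0,-0.026,0.001,0.035,0,0.0,-0.026,0.001,0.026,0]'
python3 -m creep '[0.0,-0.004,0.0003,-0.008,0,0.0,-0.009,0.0006,-0.015,0,0.0,-0.014,0.001,-0.022,0,0.0,-0.018,0.0013,-0.029,0,0.0,-0.021,0.0015,-0.036,0]'
python3 - <<'E'
from h import *
im=snap('scene','s24.png');o=env.observe()
print(o['tcp_pos'],o['force'],o['wrist_torque'])
print(knobscene(im,(370,280),(597.4,-199.2,120)))
im=cv2.imread('pics/s24.png');cv2.imwrite('pics/s24c.png',cv2.resize(im[200:310,320:440],(654,600)))
E
```

```text
time_s: 32.55
tcp_pos: [490.0, -189.8, 115.5]
ee_rot: [0.035, 0.999, 0.001, -0.002]
force: [-7.2, 0.8, 13.3]
grip_width: 0.001
time_s: 33.17
tcp_pos: [468.3, -188.5, 80.7]
ee_rot: [0.035, 0.999, 0.001, -0.003]
force: [-5.0, 0.3, 6.7]
grip_width: 0.001
[ 467.76221708 -188.32248049   79.65904213] [-4.42532884 -1.292076    4.73182038] [-0.14524749  0.68257059 -0.0685747 ]
(array([370.32142857, 289.35714286]), array([ 468.2, -189.9,   61.2]), np.float64(92.90189002373359), np.float64(17.51033769345958))
```

View pics/s24c.png

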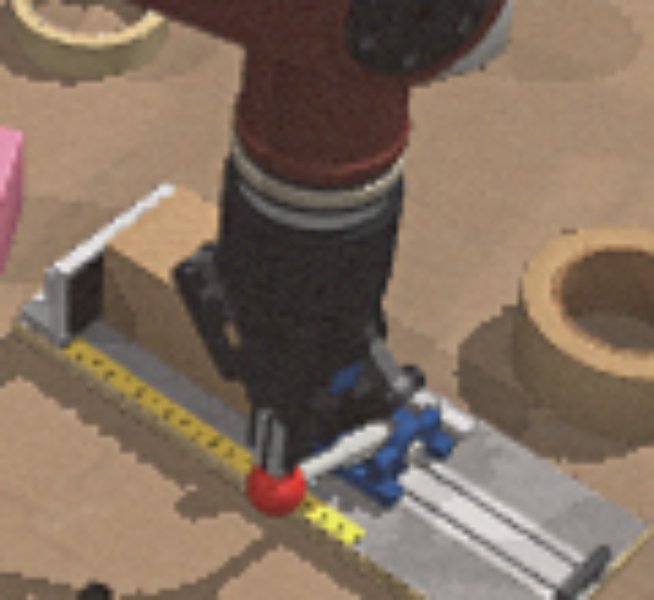

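```bash
python3 -m creep '[0.0,-0.001,0.0001,-0.004,0,0.0,-0.001,0.0001,-0.006,0,0.0,-0.001,0.0001,-0.006,0]'
python3 -m creep '[0.0,0,0,-0.003,0,0.0,0,0,-0.003,0]'
python3 -m creep '[0.0,0,0,-0.003,0,0.0,0,0,-0.003,0]'
```

```text
time_s: 33.6
tcp_pos: [468.4, -188.4, 74.6]
ee_rot: [0.035, 0.999, 0.001, -0.002]
force: [-2.5, 0.9, 3.4]
grip_width: -0.003
time_s: 33.85
tcp_pos: [469.2, -188.7, 71.9]
ee_rot: [0.035, 0.999, 0.0, -0.0]
force: [-0.7, 0.4, 1.3]
grip_width: 0.001
time_s: 34.1
tcp_pos: [469.5, -188.9, 71.2]
ee_rot: [0.035, 0.999, 0.0, -0.001]
force: [-6.4, 3.1, 13.1]
grip_width: -0.001
```

```bash
python3 -m creep '[0.0,0,0,-0.003,0,0.0,0,0,-0.003,0]'
python3 -m creep '[0.0,0,0,0.03,0,0.0,-0.02,0,0.08,0,0.0,-0.06,0.02,0.12,0,0.0,-0.1,0.06,0.14,0,0.0,-0.12,0.12,0.14,0]'
python3 - <<'E'
from h import *
im=snap('scene','s25.png');snap('top','t25.png');o=env.observe()
print(o['tcp_pos'],o['force'],o['time_s'])
print(knobscene(im,(370,290),(597.4,-199.2,120)))
im=cv2.imread('pics/s25.png');cv2.imwrite('pics/s25c.png',cv2.resize(im[200:310,320:440],(654,600)))
im=cv2.imread('pics/t25.png');cv2.imwrite('pics/t25c.png',cv2.resize(im[200:290,300:420],(800,600)))
E
```

```text
time_s: 34.35
tcp_pos: [469.5, -189.1, 70.5]
ee_rot: [0.035, 0.999, 0.0, -0.001]
force: [-10.9, 4.6, 28.0]
grip_width: 0.002
time_s: 34.98
tcp_pos: [350.5, -69.8, 208.7]
ee_rot: [0.037, 0.999, -0.001, 0.003]
force: [1.6, 1.0, -0.1]
grip_width: -0.0
[348.03681125 -65.63491917 206.03036514] [-0.63900919 -0.50378514  0.14432207] 35.075
(array([369.38888889, 291.22222222]), array([ 465. , -189.6,   56.6]), np.float64(94.75247906197012), np.float64(14.319990748759878))
```

View pics/s25c.png

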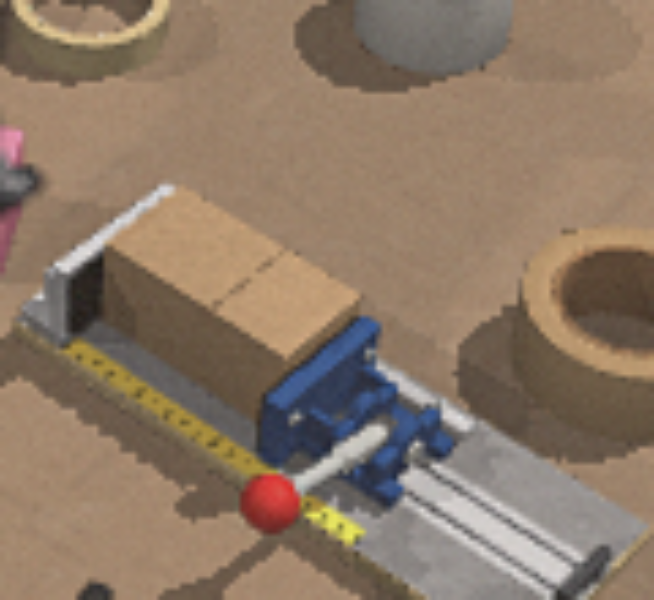

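View pics/t25c.png

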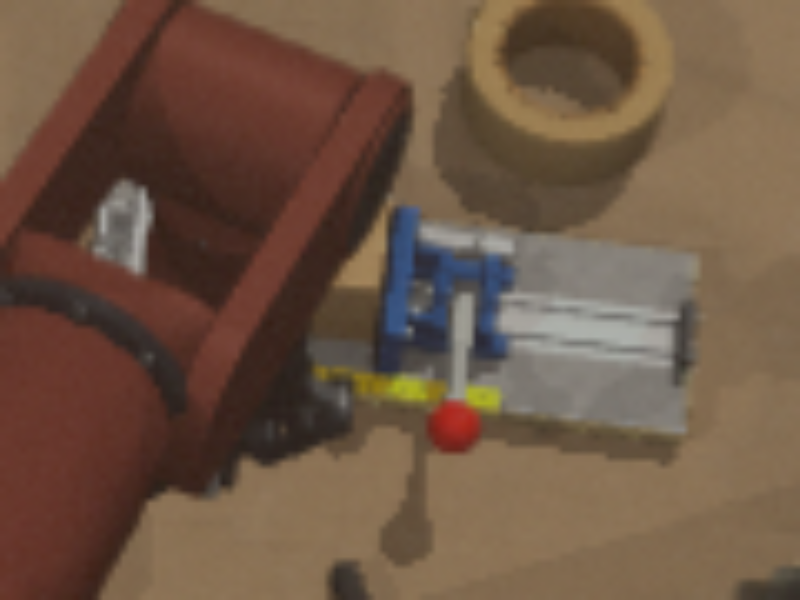

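View pics/s25.png

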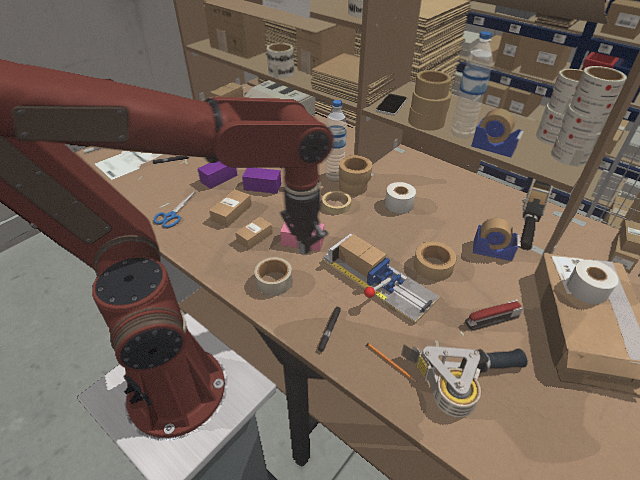

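```bash
python3 -c "
from station import env
print(env.close_job())"
```

```text
the job is handed in; nothing more can be done
None
```

The carton is clamped in the jig with the lever locked down, and I handed the job in at about 35 s of robot time. No verdict was reported.

**What I did**
- **Lever up:** I flipped it to its end stop, where the force rose to 18 N. My pinch slipped off the ball twice on the way up, so I finished with closed fingers pushing from the front.
- **Jaw back:** I pulled it back about 78 mm by the knob.
- **Carton:** I took the unlabelled-top carton and set it flat on the bed. Contact came 16 mm above the bench height, so it was on the bed and not on the lip. I slid it to the lip (about 10 N), then to the stop (motion stalled at 17.6 N).
- **Jaw up and lock:** I slid the jaw against the carton, where it stalled at 12.6 N. Then I swung the lever fully down and pressed it onto its end stop at 28 N.

**Last checks**
- **Lever:** the final scene picture puts it at about 14° above level, against 15° for fully down.
- **Carton and jaw:** the carton lies flat between stop and jaw, and the knob's sideways position shows the jaw did not move while locking.
- **Other objects:** the rest of the bench looks unmoved by eye, and the arm stood clear.

**Where checks disagreed or fell short**
- **Heights:** from two views, heights came out about 4–6 mm below the given ones (carton top about 52 instead of 58 mm, bed about 12 instead of 16 mm). I relied on contact for the final fit.
- **Held carton:** one scene-camera reading of it was 10–17 mm off in x, which I ignored.
- **Final top view:** the arm hid most of the carton, so its final seating is confirmed only by the scene picture and the contact forces.

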